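# Ready the tester pots and fish out the stir stick

### The arm

A 6-joint arm with a two-finger parallel gripper is mounted at the origin on the work surface; the furniture and walls round the work are solid. World frame = base frame: x ahead of the robot, y to its left, z up, the work surface at z = 0. Lengths are in m, angles in rad, forces in N, time in s.
With the tool pointing down it reaches from about 0.375 to 0.9 m from the base axis. Payload 3.1 kg.
Tool frame: the origin (TCP) lies midway between the tips of the shut fingers; the grasp point (between the pads) lies 19 mm behind it (manip.hold_point_z is the distance from the TCP to the grasp point, in m); z points along the fingers, y is the direction in which the jaws open and shut (so a half turn about z gives the same grasp; the last joint's range is limited). The gripper opens to 85 mm and grips with 20 to 120 N. Pads are 22 mm wide; open, the fingers measure 114 mm over their backs; the gripper's body (76 mm by 85 mm) begins 54 mm behind the grasp point. The pads swing forward as they close: fully open they stand 13 mm farther back than shut.
Start: joints at [0.964, 0.527, 1.433, -0, 1.181, -0.178], TCP at [0.26, 0.568, 0.207] pointing down, gripper open.
Joint ranges: [-3.08, 3.08], [-0.75, 2.2], [0.22, 2.44], [-1.43, 4.57], [0, 2.65], [-2.85, 2.85]. Speed limits (rad/s): [2.79, 2.79, 3.14, 3.14, 3.14, 3.14].

### API

Orientations are given as a unit quaternion [x, y, z, w].
In Python, from station import manip gives the robot as it stands.
- The arm moves only by the tool drive_tool, never from a script. Its argument "motion" is one flat list of numbers, 7 for each row, row after row: the shift along the tool's x, y, z in mm, then the turn, a rotation vector about the tool's x, y, z in degrees, then the finger opening in mm, from 0 to 85.4. A call has 1 to 8 rows; each row is the pose to reach, as a shift and turn from the pose measured when the call began, along the tool's axes at that moment; what a row does not reach only later rows make up. A row lasts 1/8 s, in which the tool goes at most 62.5 mm and 10.7 degrees, less where a joint would pass 70% of its speed; a pose out of reach is approached as far as the arm can. A call with a gripper value outside its range is refused whole. The fingers move at their own pace and stop on an object; "force" is the grip in N (left out, the last holds). Time passes only in rows, so rows that repeat a pose let the fingers close. It gives the time, the measured TCP pose, the force and the opening at its end, in the units of the state.
- manip.sense(): the state, without advancing time (a new reading comes with each control period).
- manip.snapshot(name): name is "scene" or "top" or "wrist"; returns a dict with "color" (400x640x3 uint8, red, green, blue), "fx", "fy", "cx", "cy" (pixels), "view" (4x4, takes a point from world to camera coordinates). Camera axes: x right, y up, looking along -z (the intrinsics and any distortion apply to the point x, -y, -z); pixel columns grow to the right and rows downward; lengths in m; the calibration is good to about 2 mm. The wrist camera is an equidistant fisheye: a pixel r from the principal point sees the ray r / f radians off the axis. A picture is of the moment at which its call begins. There is no depth.
- manip.sign_off(): hands the job in, once; it reports no verdict.
The state is a dict: "t": time; "q": joint angles; "qd": joint speeds; "tau": joint torques, N m; "tcp_pos": TCP position; "tool_rot": TCP orientation; "force": force on the tool from outside, world axes, zero at the start; "ft_torque": the same for the moment, N m; "finger_gap": opening from 0.0 (shut) to 1.0 (fully open).
Only numpy, scipy, OpenCV 4.12 (cv2) and the standard library are available. Lean on these libraries where they do the work, as an engineer would, in place of code of your own. Each camera call takes 0.05 s, during which the arm holds its last target.

### The job

Get the sample station ready for stirring: first stand the two loose tester pots upright in the two empty cells of the low wooden crate, one pot to a cell, leaving the third pot in its cell. Then take the wooden stir stick out of the grey box through its mouth, which is shorter than the stick, so tilt the stick to bring one end out first and do not force it against the box's roofs. Finish while still holding the stick, all of it at least 5 cm above the top of the box, and leave the tape roll and note block where they are.

Things in the scene. Friction and masses are not known exactly. Their poses are not given: they have to be found in the camera images.
- stirrer_box: grey metal box fixed to the worktop, 290 (its x) x 125 (its y) x 55 mm high; origin under its centre, at worktop height. Floor 5 mm, walls 4 mm. A fixed roof (51 to 55 mm high) reaches 70 mm in from each end; between the roofs is the open mouth, 150 (x) x 117 (y) mm. Inside it is 282 mm long, under the roofs too. A black rib amid the floor, 80 (x) x 14 (y) mm, top at 17 mm, carries the stick
- box_roofs: the two fixed end roofs of the box, which bound its mouth in x; same origin and axes as stirrer_box
- stirrer_box_mouth (a point): centre of the box's mouth, at the height of the roofs' top (55 mm above the worktop)
- stick_mid (a point): centre of the flat wooden stir stick, half-way through its thickness; the stick is 200 mm long (this point's x), 26 mm wide (y) and 9 mm thick (z), 20 g, loose. It starts lying flat on the rib in the box, roughly along the box's x, both ends under the roofs; its underside is 17 mm above the worktop.
- stick_end_a (a point): middle of the stick's end at +x of stick_mid, 100 mm from it
- stick_end_b (a point): middle of the stick's other end, 100 mm from stick_mid
- stick: the stir stick itself; origin at the centre of its underside; its long side is turned by 1.361 rad about z from this body's x axis (use stick_mid for the grasp)
- crate: low plywood crate fixed to the worktop, 78 (its x) x 224 (its y) x 28 mm high, origin under its centre; three square cells in a row along its y, each 68 mm wide inside, 73 mm apart, walls 5 mm, floor 4 mm thick
- crate_cell0 (a point): centre of the floor of the cell at the crate's -y end (4 mm above the worktop); empty at the start
- crate_cell1 (a point): centre of the floor of the middle cell; the third pot stands in it at the start
- crate_cell2 (a point): centre of the floor of the cell at the crate's +y end; empty at the start
- pot_1_mid (a point): centre, half-way up, of a loose round tester pot standing on the worktop: 60 mm high, 46 mm across the body, 49 mm across the lid, which is the top 14 mm; about 90 g
- pot_2_mid (a point): the same for the other loose pot
- pot_3_mid (a point): the same for the third pot, which already stands in the crate's middle cell
- pot_1: that pot; origin at the centre of its underside
- pot_2: the other loose pot, origin at the centre of its underside
- tape_roll: bystander: masking tape roll lying flat, 90 mm across, 19 mm high, origin at the centre of its underside; leave alone
- note_block: bystander: block of sticky notes, 50 x 52 x 18 mm, origin at the centre of its underside; leave alone
Things that resemble listed ones, but are neither listed nor needed, are in the scene too. Several things have the shape of the crate; the one meant has the colours described above.

How it is judged:
On the way, in this order (a step that is already met when the one before it is completed fails the run):
1. all three tester pots stand in the crate's cells, one to a cell, and the two are released, the stick still in its box ((horizontal distance between pot_1_mid and crate_cell0 below 0.016 m or horizontal distance between pot_1_mid and crate_cell1 below 0.016 m or horizontal distance between pot_1_mid and crate_cell2 below 0.016 m) and height (world z) of each of pot_1_mid, pot_2_mid, pot_3_mid below 0.04 m and angle between each of pot_1_mid, pot_2_mid, pot_3_mid's own z axis and vertical below 0.15 rad and (horizontal distance between pot_2_mid and crate_cell0 below 0.016 m or horizontal distance between pot_2_mid and crate_cell1 below 0.016 m or horizontal distance between pot_2_mid and crate_cell2 below 0.016 m) and (horizontal distance between pot_3_mid and crate_cell0 below 0.016 m or horizontal distance between pot_3_mid and crate_cell1 below 0.016 m or horizontal distance between pot_3_mid and crate_cell2 below 0.016 m) and contact force between the fingers and pot_1 below 0.1 N and contact force between the fingers and pot_2 below 0.1 N and height (world z) of stick_mid below 0.055 m), for 0.2 s.
2. the whole stick is out through the mouth and held at least 40 mm above the box (height (world z) of each of stick_end_a, stick_end_b above 0.095 m and contact force between the fingers and stick above 1 N and contact force between stick and stirrer_box below 0.1 N and contact force between stick and crate below 0.1 N), for 0.2 s.
At the end, for the whole second after the job is handed in: Each of the three pots stands upright (within 0.15 rad) on the floor of a cell of the crate, within 16 mm of the cell's centre; the stick is held still by the fingers, both ends at least 95 mm above the worktop (40 mm above the box), touching neither box nor crate (all of step 2 and (horizontal distance between pot_1_mid and crate_cell0 below 0.016 m or horizontal distance between pot_1_mid and crate_cell1 below 0.016 m or horizontal distance between pot_1_mid and crate_cell2 below 0.016 m) and height (world z) of each of pot_1_mid, pot_2_mid, pot_3_mid below 0.04 m and angle between each of pot_1_mid, pot_2_mid, pot_3_mid's own z axis and vertical below 0.15 rad and (horizontal distance between pot_2_mid and crate_cell0 below 0.016 m or horizontal distance between pot_2_mid and crate_cell1 below 0.016 m or horizontal distance between pot_2_mid and crate_cell2 below 0.016 m) and (horizontal distance between pot_3_mid and crate_cell0 below 0.016 m or horizontal distance between pot_3_mid and crate_cell1 below 0.016 m or horizontal distance between pot_3_mid and crate_cell2 below 0.016 m) and linear speed of stick below 0.05 m/s); the arm keeps its last pose, push and grip.
It fails at once if the stick is forced against the box's roofs with more than 20 N (contact force between stick and box_roofs above 20 N).
It fails at once if the tape roll is moved by more than 30 mm (distance of tape_roll from where it was at the start of the episode above 0.03 m).
It fails at once if the note block is moved by more than 30 mm (distance of note_block from where it was at the start of the episode above 0.03 m).
It also fails if it takes over 72 s, if anything falls off the work surface, if the arm or the gripper's body presses on something with over 40 N, if the wrist force passes 120 N, or if a joint passes its speed limit or range.

## Working session

There is one attempt and no reset: what is moved stays moved. The work goes in short steps, Python scripts to look and compute and a tool call to move; the robot and the scene stay as the last step left them, time stands still between calls to the robot, and variables do not carry over. Pictures are saved under pics/ and viewed, and the job is handed in when it is done.

Besides the shell and the picture viewer there is one more tool, called after "Call:" as name(argument=value, ...), one argument or row to a line, values as JSON. drive_tool: Moves the arm, as the interface text tells. Its arguments: {"type":"object","properties":{"motion":{"type":"array","items":{"type":"number"}},"force":{"type":"number"}},"required":["motion"]}

```bash
mkdir -p pics; ls
python3 - <<'E'
from station import manip
import cv2, numpy as np
print(manip.sense())
for n in ["scene","top","wrist"]:
    s=manip.snapshot(n); cv2.imwrite(f"pics/{n}0.png",s["color"][:,:,::-1]); print(n,s["fx"],s["fy"],s["cx"],s["cy"],np.round(s["view"],4).tolist(), [k for k in s if k not in("color",)])
print(manip.hold_point_z)
E
```

```text
pics
{'t': 0.0, 'q': array([ 9.63503202e-01,  5.28487970e-01,  1.43390156e+00, -3.30463032e-05,
        1.18137981e+00, -1.78510107e-01]), 'qd': array([-0.00099047, -0.00071062, -0.0001725 , -0.00026674,  0.00087667,
        0.0013409 ]), 'tau': array([ 1.13739486e-04, -4.42345655e+01, -1.78030086e+01, -2.77427080e-04,
        8.60455271e-03,  4.12480460e-06]), 'tcp_pos': array([0.25939758, 0.56778805, 0.20622051]), 'tool_rot': array([ 2.12746636e-01,  9.77106793e-01, -1.01126441e-03, -4.02579894e-04]), 'force': array([ 0.65352741, -0.98250579, -0.56309905]), 'ft_torque': array([ 0.03790639,  0.05224149, -0.01530174]), 'finger_gap': 1.004806803034939}
scene 494.12055379625224 494.12055379625224 320.04523546235066 196.8378351531186 [[0.6472, -0.7623, 0.0054, -0.28], [0.5937, 0.5085, 0.6237, -0.3497], [-0.4782, -0.4005, 0.7817, -0.9816], [0.0, 0.0, 0.0, 1.0]] ['fx', 'fy', 'cx', 'cy', 'view']
top 437.69146864738104 437.69146864738104 316.104054889059 202.49258335124063 [[0.005, -0.9998, -0.0194, 0.0693], [0.9942, 0.0029, 0.1074, -0.4638], [-0.1074, -0.0198, 0.994, -1.0229], [0.0, 0.0, 0.0, 1.0]] ['fx', 'fy', 'cx', 'cy', 'view']
wrist 309.70691628693146 309.70691628693146 320.63027508428655 199.88660524831965 [[0.4158, 0.9095, -0.0024, -0.6238], [-0.8708, 0.3973, -0.2897, 0.0384], [-0.2625, 0.1225, 0.9571, -0.3801], [0.0, 0.0, 0.0, 1.0]] ['fx', 'fy', 'cx', 'cy', 'view']
0.0187
```

View pics/scene0.png

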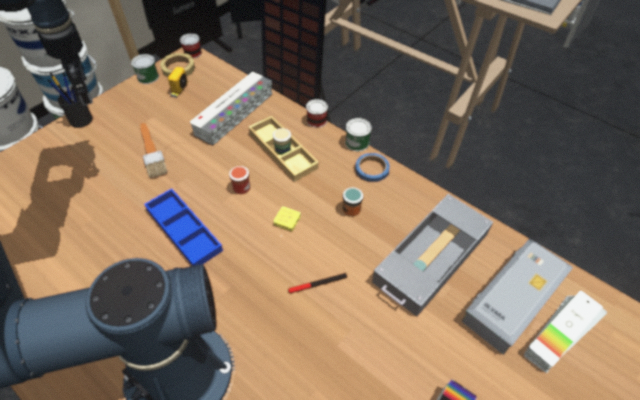

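View pics/top0.png

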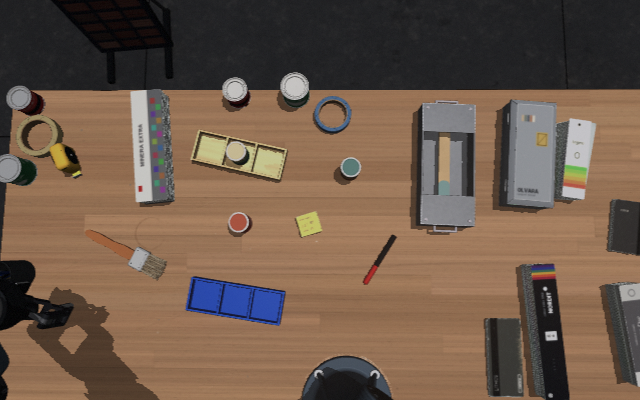

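View pics/wrist0.png

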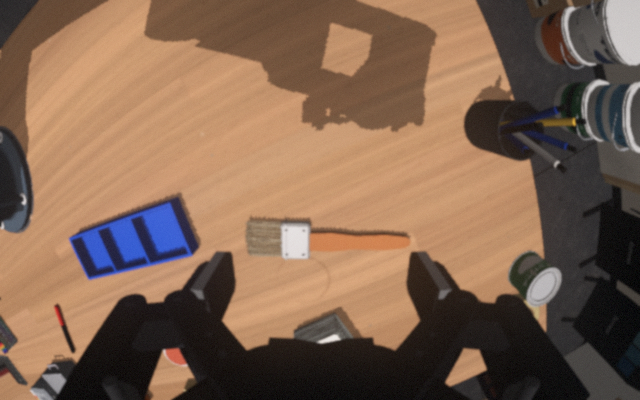

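```bash
cat > h.py <<'E'
from station import manip
import cv2, numpy as np
from scipy.spatial.transform import Rotation as R
def ray(s,u,v,fish=False):
    V=np.array(s["view"]); Rm=V[:3,:3]; c=-Rm.T@V[:3,3]
    x=(u-s["cx"])/s["fx"]; y=(v-s["cy"])/s["fy"]
    if fish:
        r=np.hypot(x,y); k=np.tan(r)/r if r>1e-9 else 1
        x*=k;y*=k
    d=np.array([x,-y,-1.0]); return c,Rm.T@d
def bp(s,u,v,z,fish=False):
    c,d=ray(s,u,v,fish); return c+d*(z-c[2])/d[2]
def proj(s,p,fish=False):
    V=np.array(s["view"]); q=V[:3,:3]@np.array(p)+V[:3,3]
    x,y,z=q[0],-q[1],-q[2]
    if fish:
        r=np.hypot(x,y); th=np.arctan2(r,z); return np.array([s["cx"]+s["fx"]*th*x/r,s["cy"]+s["fy"]*th*y/r])
    return np.array([s["cx"]+s["fx"]*x/z,s["cy"]+s["fy"]*y/z])
def crop(s,u0,v0,u1,v1,k,name):
    c=s["color"][v0:v1,u0:u1,::-1]; c=cv2.resize(c,None,fx=k,fy=k,interpolation=cv2.INTER_CUBIC); cv2.imwrite("pics/"+name,c)
E
python3 - <<'E'
from h import *
s=manip.snapshot("top")
crop(s,180,120,380,250,4,"t_left.png")
crop(s,400,90,500,240,4,"t_box.png")
for n,u,v,z in [("red",239,223,.06),("teal",350,168,.06),("redfar",235,92,.06),("green",294,88,.06),("ring",332,113,.019),("yring",38,135,.019),("crate3",238,155,.064),("box",447,165,.055)]:
    a=bp(s,u,v,z); b=bp(s,u+10,v,z); print(n,a.round(4), "mm/px",np.linalg.norm(b-a)*100)
E
```

```text
red [0.4116 0.2485 0.06  ] mm/px 2.3202786228533596
teal [ 0.5409 -0.0083  0.06  ] mm/px 2.32892292105789
redfar [0.7249 0.2656 0.06  ] mm/px 2.398898678732532
green [0.7345 0.1245 0.06  ] mm/px 2.388375998749465
ring [0.6861 0.0331 0.019 ] mm/px 2.461257392608855
yring [0.6308 0.7627 0.019 ] mm/px 2.514126831711554
crate3 [0.5707 0.2539 0.064 ] mm/px 2.350827968903839
box [ 0.5493 -0.2349  0.055 ] mm/px 2.3219598600191445
```

View pics/t_left.png

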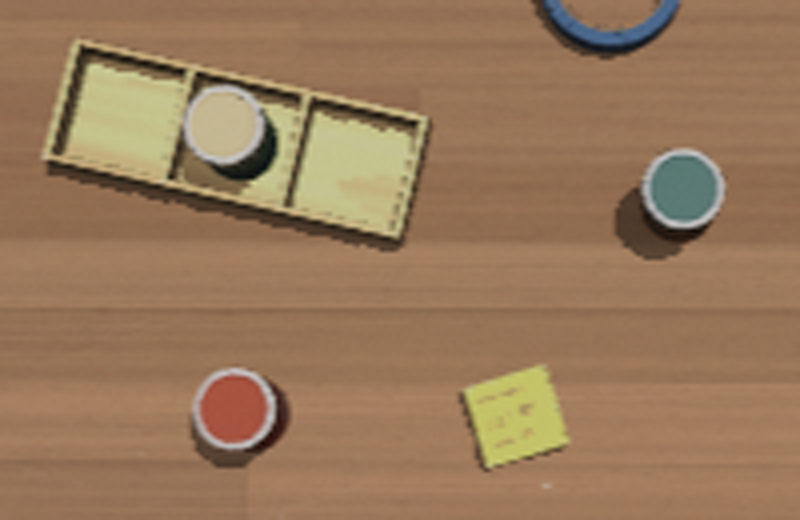

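View pics/t_box.png

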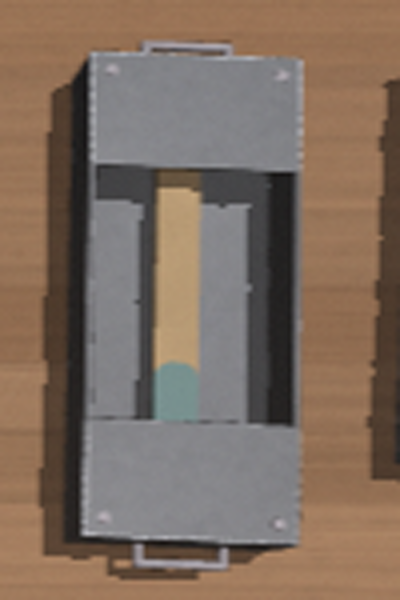

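Run:
```python
from h import *
s=manip.snapshot("top"); s2=manip.snapshot("scene"); crop(s2,220,90,420,240,4,"s_pots.png")
def L(n,u,v,z): 
    p=bp(s,u,v,z); print(n,p.round(4)); return p
red=L("red",238.75,222.25,.06);teal=L("teal",350.75,167.5,.06);p3=L("p3",236.25,151.75,.064)
cr=[L("c",180+a/4,120+b/4,.028) for a,b in [(78,42),(430,118),(404,242),(45,158)]]
print([np.linalg.norm(cr[i]-cr[i-1]).round(4) for i in range(4)], "centre",np.mean(cr,0))
c=np.mean(cr,0); ly=(cr[0]+cr[3]-cr[1]-cr[2]); ly/=np.linalg.norm(ly); print("ydir",ly); 
for k in(-1,0,1): print("cell",(c+ly*.073*k).round(4))
bx=[L("b",400+a/4,90+b/4,.055) for a,b in [(91,54),(302,60),(297,545),(82,537)]]
print([np.linalg.norm(bx[i]-bx[i-1]).round(4) for i in range(4)], "centre",np.mean(bx,0))
l=bx[0]+bx[1]-bx[2]-bx[3]; print("box xdir ang",np.degrees(np.arctan2(l[1],l[0])))
st=[L("s",400+a/4,90+b/4,.026) for a,b in [(157,187),(200,188),(197,418),(155,418)]]
m=[L("m",400+a/4,90+b/4,.055) for a,b in [(195,167),(195,424)]]
for n,p in [("red",[*red[:2],.06]),("teal",[*teal[:2],.06]),("p3",[*p3[:2],.064])]+[("c",q) for q in cr]: print(n,((proj(s2,p)-[220,90])*4).round())
```

```text
red [0.4133 0.2492 0.06  ]
teal [ 0.5421 -0.01    0.06  ]
p3 [0.5785 0.2582 0.064 ]
c [0.6396 0.3572 0.028 ]
c [0.5923 0.1411 0.028 ]
c [0.5162 0.1558 0.028 ]
c [0.5674 0.375  0.028 ]
[np.float64(0.0743), np.float64(0.2213), np.float64(0.0775), np.float64(0.225)] centre [0.57887766 0.25726395 0.028     ]
ydir [0.22059934 0.97536451 0.        ]
cell [0.5628 0.1861 0.028 ]
cell [0.5789 0.2573 0.028 ]
cell [0.595  0.3285 0.028 ]
b [ 0.6975 -0.1817  0.055 ]
b [ 0.6936 -0.3059  0.055 ]
b [ 0.4064 -0.2933  0.055 ]
b [ 0.4106 -0.1704  0.055 ]
[np.float64(0.2872), np.float64(0.1243), np.float64(0.2875), np.float64(0.123)] centre [ 0.55204082 -0.23784625  0.055     ]
box xdir ang -2.373936669461417
s [ 0.6244 -0.2263  0.026 ]
s [ 0.6238 -0.2522  0.026 ]
s [ 0.4835 -0.2465  0.026 ]
s [ 0.4835 -0.2216  0.026 ]
m [ 0.6288 -0.2412  0.055 ]
m [ 0.4763 -0.237   0.055 ]
red [ 76. 331.]
teal [531. 420.]
p3 [246. 179.]
c [206. 106.]
c [394. 289.]
c [300. 344.]
c [116. 148.]
```

View pics/s_pots.png

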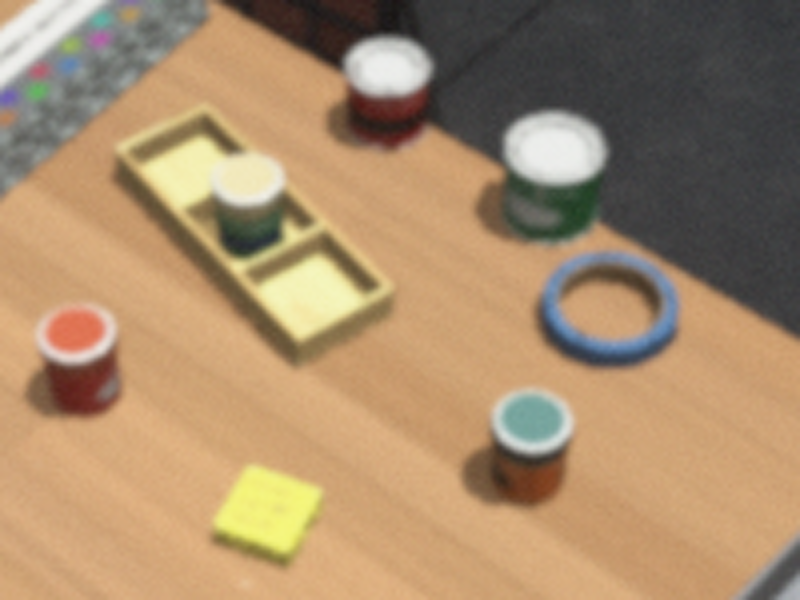

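```bash
cat >> h.py <<'E'
def Rdown(yaxis,tilt=0):
    y=np.array([*yaxis,0.]);y/=np.linalg.norm(y); z=np.array([0,0,-1.]); x=np.cross(y,z)
    return R.from_matrix(np.stack([x,y,z],1))
def go(p,Rt):
    st=manip.sense(); R0=R.from_quat(st["tool_rot"]); d=R0.inv().apply(np.array(p)-st["tcp_pos"])*1000
    print("shift",d.round(1),"turn",np.degrees((R0.inv()*Rt).as_rotvec()).round(2))
Yc=(.9754,-.2206)
E
python3 - <<'E'
from h import *
go([.4133,.2492,.12],Rdown(Yc))
E
```

```text
shift [-272.4 -226.2   87. ] turn [-4.000e-02  2.000e-02  7.818e+01]
```

Call:
drive_tool(
  motion=[-60, -50, 20, 0, 0, 10, 75, -120, -100, 40, 0, 0, 20, 75, -180, -150, 55, 0, 0, 30, 75, -230, -190, 70, 0, 0, 40, 75, -260, -215, 80, 0, 0, 50, 75, -272, -226, 87, 0, 0, 60, 75, -272, -226, 87, 0, 0, 70, 75, -272, -226, 87, 0, 0, 78, 75],
  force=30,
)

```text
t: 1.3
tcp_pos: [0.4136, 0.2485, 0.1198]
tool_rot: [0.783, 0.623, -0.001, 0.0]
force: [-0.5, 0.7, 0.1]
finger_gap: 0.881
```

Run:
```python
from h import *
s=manip.snapshot("wrist"); cv2.imwrite("pics/w1.png",s["color"][:,:,::-1])
print(manip.sense()["tcp_pos"],manip.sense()["q"],manip.sense()["finger_gap"])
go([.4133,.2492,.036],Rdown(Yc)); print(proj(s,[.4133,.2492,.06],True))
```

```text
[0.41350766 0.24894208 0.11992892] [ 3.10117268e-01  4.77422641e-01  1.86901425e+00 -5.37850502e-04
  7.95785996e-01  5.38937718e-01] 0.8816886987415672
shift [ 0.3 -0.2 83.9] turn [-0.02  0.04 -0.35]
[319.19629641 205.24964811]
```

View pics/w1.png

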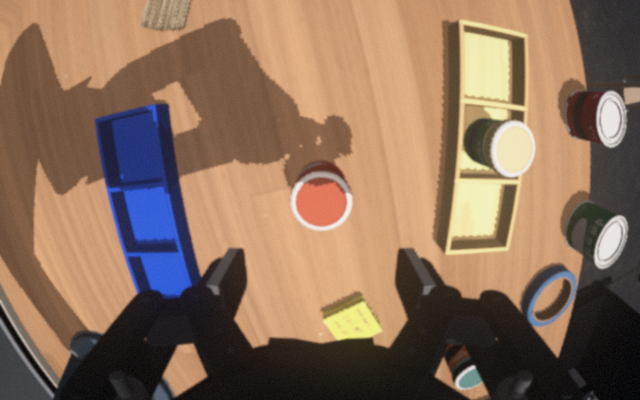

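Run:
```python
from h import *
s=manip.snapshot("wrist"); print(bp(s,321.5,201,.06,True))
cs=[(459,21),(526,35),(509,249),(446,253)]
c=[bp(s,u,v,.028,True) for u,v in cs]; print(np.round(c,4),np.mean(c,0),[np.linalg.norm(c[i]-c[i-1]).round(4) for i in range(4)])
print(bp(s,515,148,.064,True))
```

```text
[0.41568764 0.25250293 0.06      ]
[[0.5691 0.377  0.028 ]
 [0.6428 0.3608 0.028 ]
 [0.5969 0.1449 0.028 ]
 [0.5215 0.1624 0.028 ]] [0.58256912 0.26126781 0.028     ] [np.float64(0.2198), np.float64(0.0755), np.float64(0.2207), np.float64(0.0774)]
[0.58284031 0.26206773 0.064     ]
```

Call:
drive_tool(
  motion=[0, 0, 20, 0, 0, 0, 75, 1, 1, 40, 0, 0, 0, 75, 1, 1, 60, 0, 0, 0, 75, 1, 1, 75, 0, 0, 0, 75, 1, 1, 84, 0, 0, 0, 75, 1, 1, 84, 0, 0, 0, 60, 1, 1, 84, 0, 0, 0, 40, 1, 1, 84, 0, 0, 0, 40],
  force=30,
)

```text
t: 2.4
tcp_pos: [0.415, 0.2501, 0.0365]
tool_rot: [0.78, 0.625, 0.0, 0.0]
force: [0.3, 0.2, 0.4]
finger_gap: 0.467
```

Call:
drive_tool(
  motion=[0, 0, 0, 0, 0, 0, 40, 0, 0, 0, 0, 0, 0, 40, 0, 0, 0, 0, 0, 0, 40],
)

```text
t: 2.78
tcp_pos: [0.4151, 0.2501, 0.0367]
tool_rot: [0.78, 0.625, 0.0, 0.0]
force: [0.2, 0.5, 0.6]
finger_gap: 0.467
```

Run:
```python
from h import *
for n in("wrist","scene"):
    s=manip.snapshot(n); cv2.imwrite(f"pics/{n}2.png",s["color"][:,:,::-1])
```

```text
(no output)
```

View pics/wrist2.png

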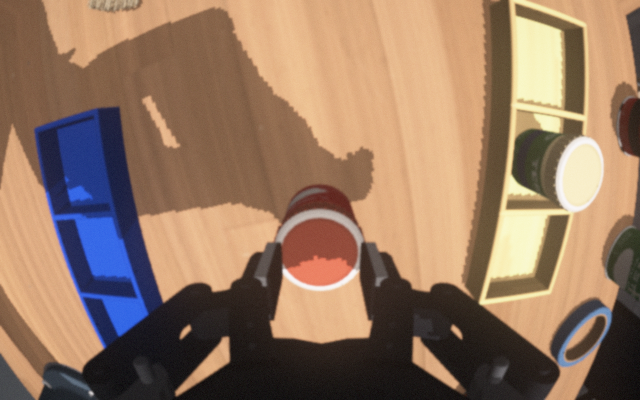

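View pics/scene2.png

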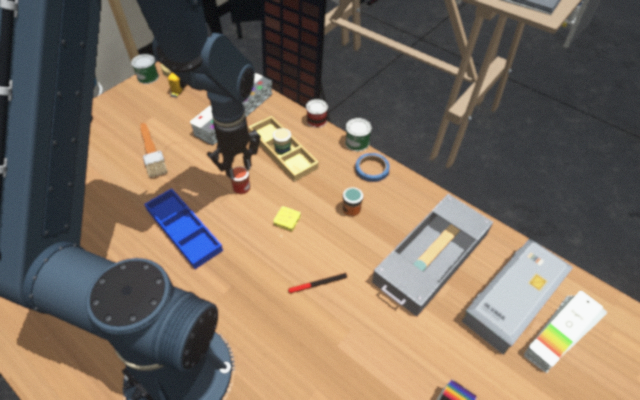

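Run:
```python
from h import *
s=manip.snapshot("wrist"); print(bp(s,320,250,.06,True)); st=manip.sense();print(st["tcp_pos"])
T=R.from_quat(st["tool_rot"])
for z in(0,-.0187,-.03): print(proj(s,st["tcp_pos"]+T.apply([0,0,z]),True))
```

```text
[0.41606498 0.25320071 0.06      ]
[0.41500064 0.25008487 0.03656762]
[319.45374551 237.45602651]
[319.31034848 251.58940365]
[319.20938583 261.60656933]
```

Call:
drive_tool(
  motion=[0, 0, 0, 0, 0, 0, 25, 0, 0, 0, 0, 0, 0, 25],
)

```text
t: 3.18
tcp_pos: [0.415, 0.2501, 0.0365]
tool_rot: [0.78, 0.625, 0.0, 0.0]
force: [-0.1, 0.5, -0.3]
finger_gap: 0.29
```

Run:
```python
from h import *
s=manip.snapshot("wrist"); crop(s,200,120,480,330,2.8,"w3.png")
s=manip.snapshot("scene"); crop(s,180,110,300,220,5,"s3.png")
print(manip.sense())
```

```text
{'t': 3.275, 'q': array([ 3.11472799e-01,  6.37246042e-01,  1.91840945e+00, -7.78317444e-04,
        5.85208869e-01,  5.32017164e-01]), 'qd': array([ 1.31918280e-03,  3.12906565e-04,  7.29968409e-04, -3.88041719e-05,
        2.73345467e-04,  4.02042435e-04]), 'tau': array([-4.23764413e-04, -3.79863131e+01, -6.79561123e+00, -8.98139424e-04,
       -1.79748320e-03, -1.73295882e-05]), 'tcp_pos': array([0.41495171, 0.25006066, 0.03654044]), 'tool_rot': array([7.80425408e-01, 6.25248753e-01, 2.63829436e-04, 3.30536690e-04]), 'force': array([-0.39790554, -1.11248284,  0.23099868]), 'ft_torque': array([ 0.00534835,  0.00958247, -0.00335439]), 'finger_gap': 0.2935532189759536}
```

View pics/w3.png

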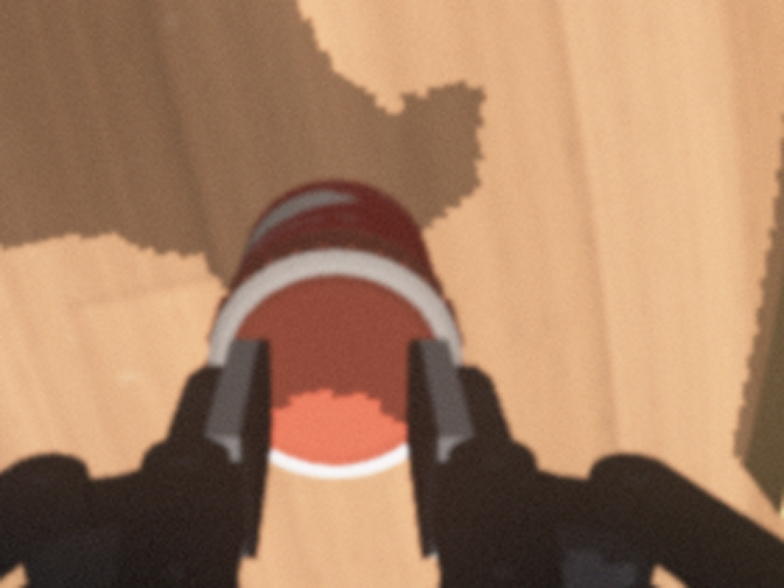

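View pics/s3.png

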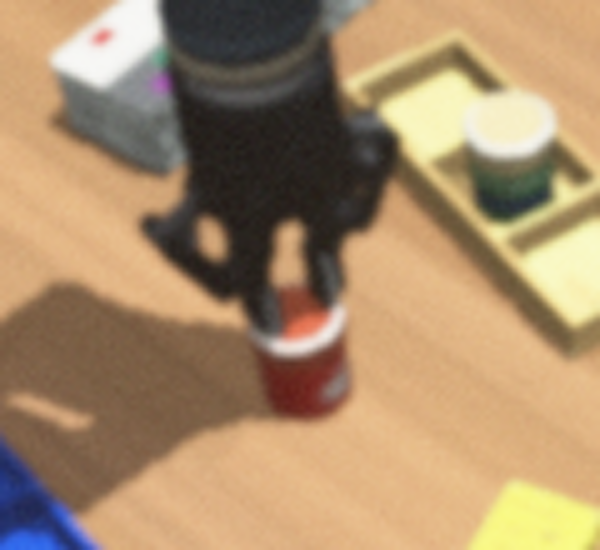

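Run:
```python
from h import *
s=manip.snapshot("scene"); w=manip.snapshot("wrist"); st=manip.sense(); T=R.from_quat(st["tool_rot"]);p=st["tcp_pos"]
for dz in(0,-.005,-.01,-.02,-.025,-.03):
  print(dz,[ ((proj(s,p+T.apply([0,y,dz]))-[180,110])*5).round().tolist() for y in(-.02,.02)],[ ((proj(w,p+T.apply([x,y,dz]),True)-[200,120])*2.8).round().tolist() for x in(-.011,.011) for y in(-.0125,.0125,)])
print(((proj(s,[.415,.251,.06])-[180,110])*5))
print(((proj(w,[.415,.251,.06],True)-[200,120])*2.8))
V=w["view"];print("cam in tool",T.inv().apply(-V[:3,:3].T@V[:3,3]-p))
```

```text
0 [[268.0, 360.0], [336.0, 324.0]] [[277.0, 375.0], [393.0, 375.0], [274.0, 280.0], [395.0, 280.0]]
-0.005 [[266.0, 354.0], [334.0, 318.0]] [[275.0, 386.0], [394.0, 386.0], [272.0, 289.0], [397.0, 289.0]]
-0.01 [[265.0, 347.0], [333.0, 311.0]] [[273.0, 397.0], [395.0, 397.0], [270.0, 298.0], [398.0, 298.0]]
-0.02 [[262.0, 334.0], [331.0, 298.0]] [[270.0, 421.0], [398.0, 422.0], [266.0, 318.0], [402.0, 318.0]]
-0.025 [[261.0, 328.0], [330.0, 291.0]] [[268.0, 434.0], [400.0, 435.0], [264.0, 329.0], [404.0, 329.0]]
-0.03 [[260.0, 321.0], [329.0, 285.0]] [[266.0, 448.0], [402.0, 448.0], [262.0, 341.0], [406.0, 341.0]]
[294.89683646 310.469624  ]
[333.09001125 375.55546412]
cam in tool [ 0.07390896  0.00079589 -0.16707408]
```

Call:
drive_tool(
  motion=[0, 0, -20, 0, 0, 0, 25, 0, 0, -40, 0, 0, 0, 20, 0, 0, -60, 0, 0, 0, 0, 0, 0, -60, 0, 0, 0, 0, 0, 0, -60, 0, 0, 0, 0],
)

```text
t: 4.0
tcp_pos: [0.4145, 0.25, 0.0961]
tool_rot: [0.78, 0.625, -0.0, 0.0]
force: [-0.0, 0.1, 0.0]
finger_gap: 0.001
```

Run:
```python
from h import *
s=manip.snapshot("scene"); w=manip.snapshot("wrist"); st=manip.sense(); T=R.from_quat(st["tool_rot"]);p=st["tcp_pos"]
for im,f,n in((s,0,"s4.png"),(w,1,"w4.png")):
    for dz in (0,-.01,-.02,-.03): 
        u=proj(im,p+T.apply([0,0,dz]),f); print(n,dz,u)
    u=proj(im,p,f).astype(int); crop(im,u[0]-60,u[1]-50,u[0]+60,u[1]+50,6,n); print(u)
print(p,st["finger_gap"])
```

```text
s4.png 0 [237.29825967 162.77863111]
s4.png -0.01 [236.78056345 159.97871762]
s4.png -0.02 [236.25606836 157.14203306]
s4.png -0.03 [235.72463958 154.26784828]
[237 162]
w4.png 0 [319.40712544 237.4430531 ]
w4.png -0.01 [319.33562199 244.65143586]
w4.png -0.02 [319.2566234  252.65177461]
w4.png -0.03 [319.16901482 261.56950319]
[319 237]
[0.41429561 0.24985015 0.09572502] 0.0010089914840055523
```

View pics/s4.png

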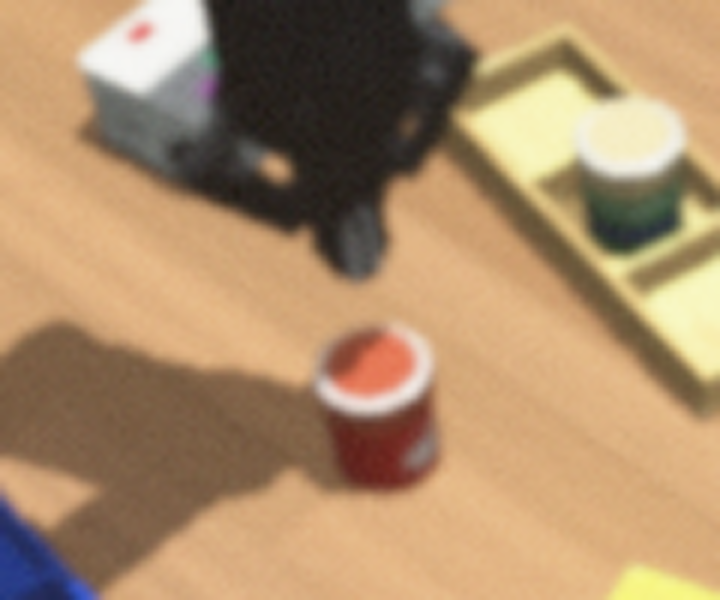

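View pics/w4.png

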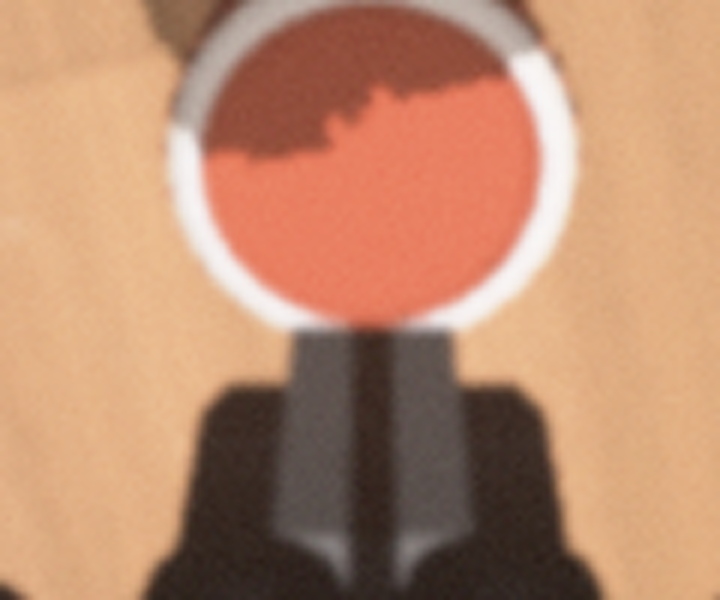

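Run:
```python
from h import *
s=manip.snapshot("scene"); w=manip.snapshot("wrist"); st=manip.sense(); T=R.from_quat(st["tool_rot"]);p=st["tcp_pos"]
for dz in (0,-.01,-.015,-.02,-.025,-.03):
  print(dz,[((proj(s,p+T.apply([x,y,dz]))-[177,112])*6).round().tolist() for x in(-.011,.011) for y in(-.008,.008)],[((proj(w,p+T.apply([x,y,dz]),True)-[259,187])*6).round().tolist() for x in(-.011,.011) for y in(-.008,.008)])
```

```text
0 [[359.0, 329.0], [393.0, 312.0], [331.0, 297.0], [365.0, 280.0]] [[284.0, 402.0], [444.0, 402.0], [280.0, 198.0], [447.0, 198.0]]
-0.01 [[356.0, 312.0], [390.0, 295.0], [328.0, 280.0], [362.0, 263.0]] [[280.0, 449.0], [447.0, 449.0], [275.0, 236.0], [451.0, 236.0]]
-0.015 [[354.0, 304.0], [389.0, 286.0], [326.0, 272.0], [360.0, 254.0]] [[277.0, 475.0], [449.0, 475.0], [272.0, 257.0], [453.0, 257.0]]
-0.02 [[353.0, 295.0], [387.0, 278.0], [324.0, 263.0], [359.0, 246.0]] [[275.0, 501.0], [451.0, 501.0], [270.0, 279.0], [456.0, 280.0]]
-0.025 [[351.0, 287.0], [386.0, 269.0], [323.0, 255.0], [357.0, 237.0]] [[272.0, 529.0], [453.0, 529.0], [266.0, 303.0], [458.0, 303.0]]
-0.03 [[349.0, 278.0], [384.0, 261.0], [321.0, 246.0], [355.0, 229.0]] [[269.0, 559.0], [456.0, 559.0], [263.0, 328.0], [461.0, 328.0]]
```

Run:
```python
from h import *
w=manip.snapshot("wrist"); print(bp(w,259+374/6,187+148/6,.06,True)); go([.415,.251,.003],Rdown(Yc))
```

```text
[0.41631133 0.25323711 0.06      ]
shift [ 1.2  0.3 92.8] turn [-0.02  0.04  0.15]
```

Call:
drive_tool(
  motion=[0, 0, 0, 0, 0, 0, 75, 0, 0, 0, 0, 0, 0, 75, 1, 0, 0, 0, 0, 0, 75, 2, 0, 25, 0, 0, 0, 75, 2, 0, 50, 0, 0, 0, 75, 2, 0, 75, 0, 0, 0, 75, 2, 0, 90, 0, 0, 0, 75, 2, 0, 93, 0, 0, 0, 75],
)

```text
t: 5.25
tcp_pos: [0.4145, 0.2517, 0.0022]
tool_rot: [0.78, 0.625, -0.001, -0.0]
force: [1.3, 0.1, 0.7]
finger_gap: 0.874
```

Call:
drive_tool(
  motion=[0, 0, 0, 0, 0, 0, 55, 0, 0, 0, 0, 0, 0, 38, 0, 0, 0, 0, 0, 0, 38, 0, 0, 0, 0, 0, 0, 38, 0, 0, 0, 0, 0, 0, 38],
)

```text
t: 5.88
tcp_pos: [0.415, 0.2519, 0.0027]
tool_rot: [0.78, 0.625, -0.0, 0.0]
force: [-0.1, -0.3, 6.5]
finger_gap: 0.562
```

Run:
```python
from h import *
s=manip.snapshot("wrist"); crop(s,200,120,480,330,2.8,"w5.png")
s=manip.snapshot("scene"); crop(s,180,110,300,220,5,"s5.png")
```

```text
(no output)
```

View pics/w5.png

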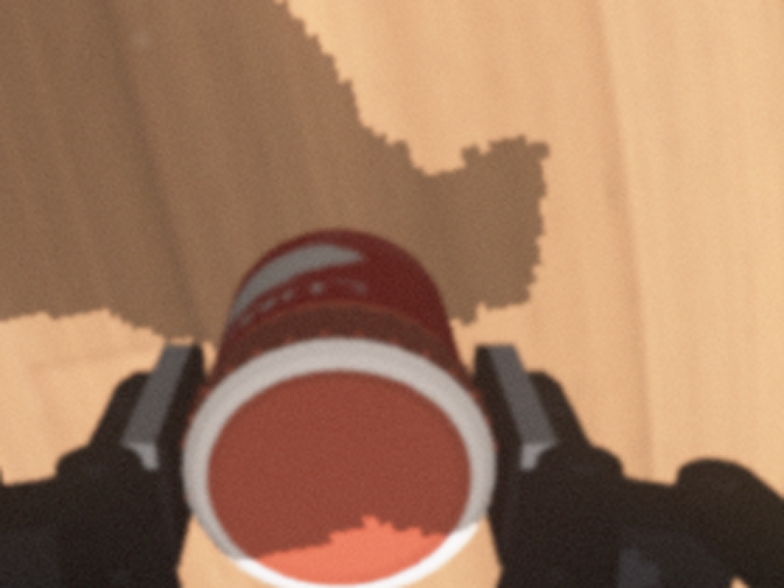

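View pics/s5.png

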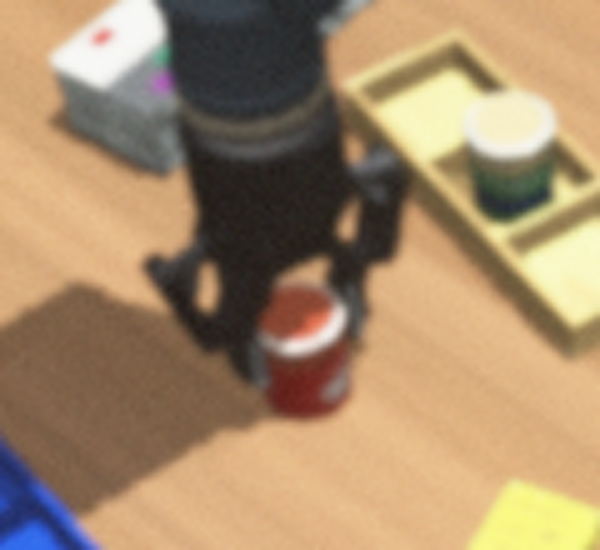

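Run:
```python
from h import *
go([.597,.331,.078],Rdown(Yc))
```

```text
shift [116.8 160.3 -75.4] turn [-0.03  0.04  0.14]
```

Call:
drive_tool(
  motion=[0, 0, -10, 0, 0, 0, 38, 0, 0, -25, 0, 0, 0, 38, 0, 0, -45, 0, 0, 0, 38, 0, 0, -60, 0, 0, 0, 38, 0, 0, -75, 0, 0, 0, 38, 0, 0, -75, 0, 0, 0, 38],
)

```text
t: 6.72
tcp_pos: [0.4159, 0.2523, 0.0791]
tool_rot: [0.78, 0.625, 0.001, 0.001]
force: [-0.6, 0.0, -0.9]
finger_gap: 0.566
```

Run:
```python
from h import *
go([.597,.331,.078],Rdown(Yc))
s=manip.snapshot("scene"); crop(s,180,90,300,200,5,"s6.png")
```

```text
shift [116.3 159.6   1.6] turn [ 0.13 -0.05  0.15]
```

View pics/s6.png

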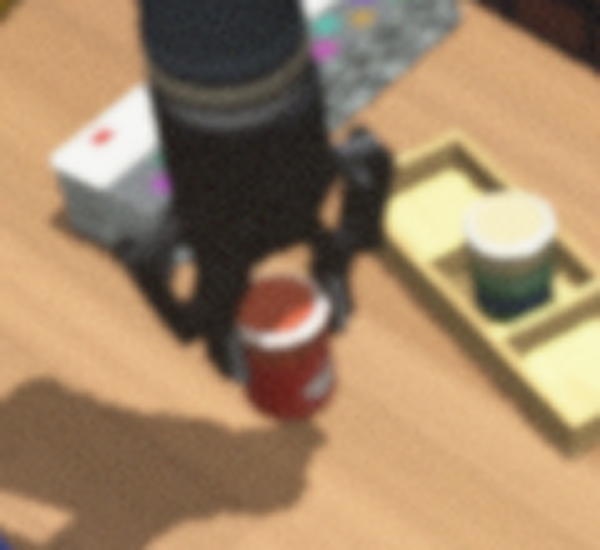

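Call:
drive_tool(
  motion=[15, 20, 0, 0, 0, 0, 38, 35, 48, 0, 0, 0, 0, 38, 60, 82, 0, 0, 0, 0, 38, 85, 117, 0, 0, 0, 0, 38, 105, 145, 0, 0, 0, 0, 38, 116, 160, 1, 0, 0, 0, 38, 116, 160, 1, 0, 0, 0, 38, 116, 160, 1, 0, 0, 0, 38],
)

```text
t: 7.78
tcp_pos: [0.595, 0.3297, 0.0765]
tool_rot: [0.78, 0.625, -0.001, -0.0]
force: [-0.9, -0.8, -1.0]
finger_gap: 0.57
```

Run:
```python
from h import *
go([.597,.331,.008],Rdown(Yc))
s=manip.snapshot("wrist"); cv2.imwrite("pics/w7.png",s["color"][:,:,::-1])
st=manip.sense(); print(st["tcp_pos"])
```

```text
shift [ 1.8  1.9 68.5] turn [-0.12  0.11  0.15]
[0.59499468 0.32976234 0.07679149]
```

View pics/w7.png

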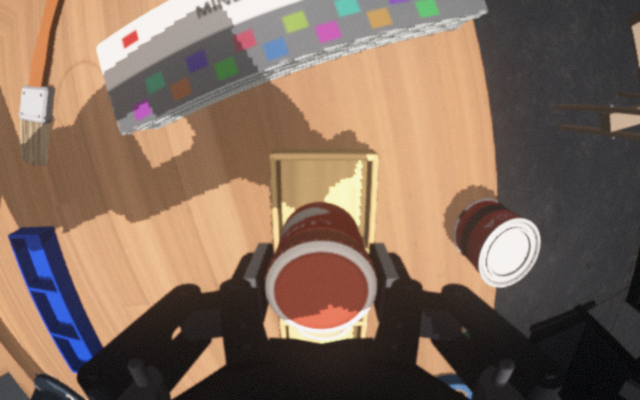

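Run:
```python
from h import *
s=manip.snapshot("wrist"); a=bp(s,272,155,.028,True);b=bp(s,378,156,.028,True); print(a,b,np.linalg.norm(a-b)); m=(a+b)/2
print("cell2",m-np.array([.2206,.9754,0])*.039, "lid", bp(s,321,286,.06+.0765-.0027,True))
```

```text
[0.57097967 0.377583   0.028     ] [0.64423024 0.36061437 0.028     ] 0.07519029231560817
cell2 [0.59900155 0.33105809 0.028     ] lid [0.59659195 0.33244368 0.1338    ]
```

Call:
drive_tool(
  motion=[0, 2, 15, 0, 0, 0, 38, 0, 2, 35, 0, 0, 0, 38, 0, 2, 50, 0, 0, 0, 38, 0, 2, 60, 0, 0, 0, 38, 0, 2, 66, 0, 0, 0, 38, 0, 2, 69, 0, 0, 0, 38, 0, 2, 69, 0, 0, 0, 38],
)

```text
t: 8.75
tcp_pos: [0.5973, 0.3295, 0.0083]
tool_rot: [0.78, 0.625, -0.001, 0.0]
force: [-0.4, -0.4, -0.9]
finger_gap: 0.563
```

Run:
```python
from h import *
s=manip.snapshot("wrist"); cv2.imwrite("pics/w8.png",s["color"][:,:,::-1])
s=manip.snapshot("scene"); crop(s,180,70,320,190,5,"s8.png")
st=manip.sense(); print(st["tcp_pos"],st["force"])
```

```text
[0.59752997 0.32952473 0.00864834] [ 0.40747318  0.23478076 -0.87562422]
```

View pics/w8.png

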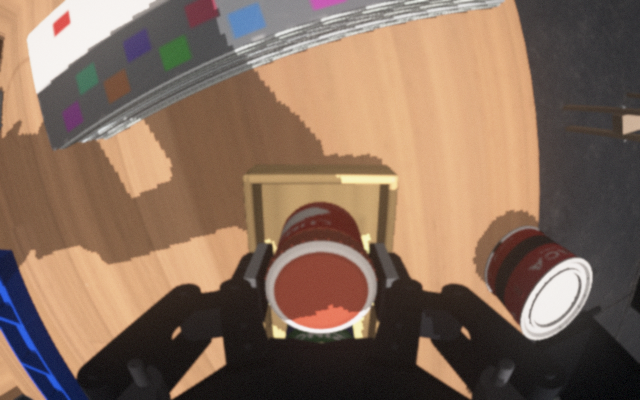

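View pics/s8.png

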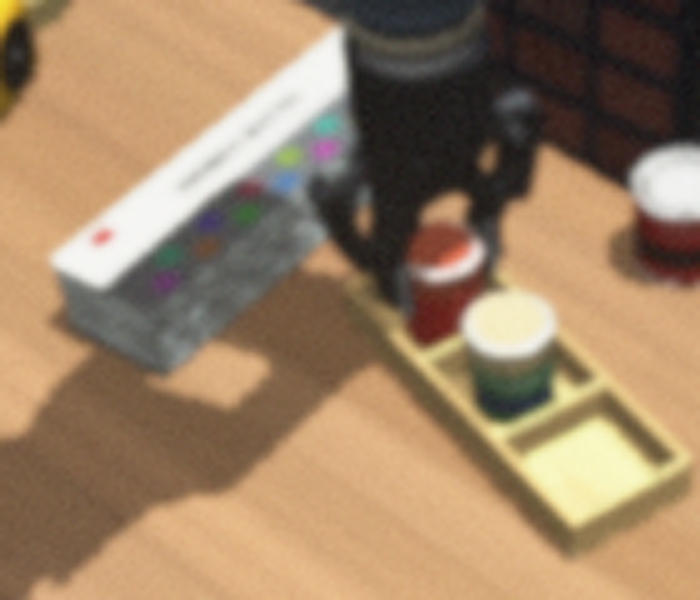

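Call:
drive_tool(
  motion=[0, 0, 2, 0, 0, 0, 38, 0, 0, 2, 0, 0, 0, 60, 0, 0, 2, 0, 0, 0, 68, 0, 0, 0, 0, 0, 0, 70, 0, 0, -20, 0, 0, 0, 70, 0, 0, -45, 0, 0, 0, 70, 0, 0, -70, 0, 0, 0, 70, 0, 0, -80, 0, 0, 0, 70],
)

```text
t: 9.85
tcp_pos: [0.5991, 0.3302, 0.0919]
tool_rot: [0.78, 0.625, 0.002, 0.001]
force: [0.8, 0.3, 0.4]
finger_gap: 0.82
```

Run:
```python
from h import *
go([.5438,-.0075,.09],Rdown(Yc))
s=manip.snapshot("wrist"); cv2.imwrite("pics/w9.png",s["color"][:,:,::-1])
```

```text
shift [-341.6   19.6    1.3] turn [ 0.23 -0.11  0.16]
```

View pics/w9.png

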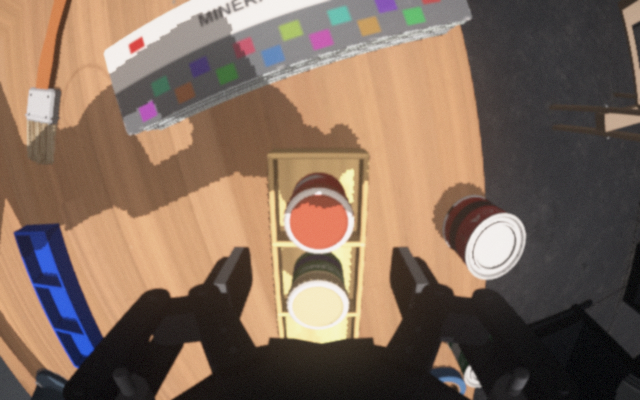

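Red-lid pot stands well centred in the +y cell (lid at (320,217)). On to the teal-lid pot.

Call:
drive_tool(
  motion=[-40, 3, 0, 0, 0, 0, 72, -95, 6, 0, 0, 0, 0, 72, -150, 9, 0, 0, 0, 0, 72, -205, 12, 0, 0, 0, 0, 72, -260, 15, 0, 0, 0, 0, 72, -305, 18, 0, 0, 0, 0, 72, -335, 19, 1, 0, 0, 0, 72, -342, 20, 1, 0, 0, 0, 72],
)

```text
t: 10.9
tcp_pos: [0.5436, -0.0095, 0.0903]
tool_rot: [0.781, 0.624, 0.002, 0.001]
force: [-0.2, 0.2, 0.7]
finger_gap: 0.841
```

Call:
drive_tool(
  motion=[0, 0, 0, 0, 0, 0, 72, 0, 0, 0, 0, 0, 0, 72],
)

```text
t: 11.15
tcp_pos: [0.5436, -0.0086, 0.0902]
tool_rot: [0.781, 0.625, 0.002, 0.0]
force: [0.0, 0.2, -0.1]
finger_gap: 0.844
```

Run:
```python
from h import *
go([.5438,-.0075,.003],Rdown(Yc))
s=manip.snapshot("wrist"); cv2.imwrite("pics/w10.png",s["color"][:,:,::-1])
print(proj(s,[.5445,-.0065,.06],True))
```

```text
shift [ 0.9 -0.4 87.2] turn [ 0.17 -0.14  0.05]
[320.05739679 216.53141416]
```

View pics/w10.png

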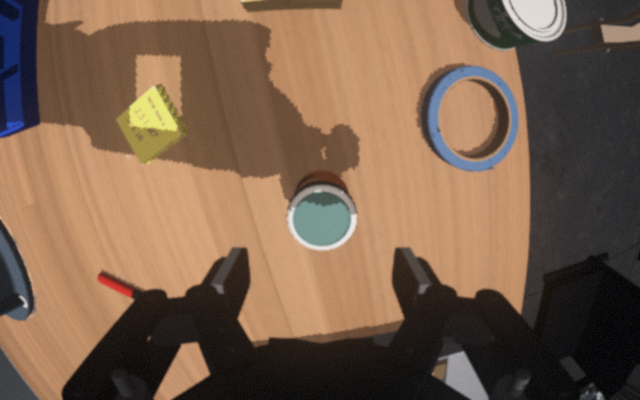

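Call:
drive_tool(
  motion=[1, 0, 25, 0, 0, 0, 72, 1, 0, 50, 0, 0, 0, 72, 1, 0, 75, 0, 0, 0, 72, 1, 0, 85, 0, 0, 0, 72, 1, 0, 87, 0, 0, 0, 72, 1, 0, 87, 0, 0, 0, 55, 1, 0, 87, 0, 0, 0, 38, 1, 0, 87, 0, 0, 0, 38],
)

```text
t: 12.2
tcp_pos: [0.5449, -0.0073, 0.0042]
tool_rot: [0.781, 0.625, 0.003, 0.001]
force: [-0.7, 0.2, 3.8]
finger_gap: 0.562
```

Call:
drive_tool(
  motion=[0, 0, 0, 0, 0, 0, 38, 0, 0, 0, 0, 0, 0, 38, 0, 0, -15, 0, 0, 0, 38, 0, 0, -35, 0, 0, 0, 38, 0, 0, -60, 0, 0, 0, 38, 0, 0, -75, 0, 0, 0, 38, 0, 0, -75, 0, 0, 0, 38],
)

```text
t: 13.08
tcp_pos: [0.5454, -0.0076, 0.0807]
tool_rot: [0.781, 0.625, 0.004, 0.002]
force: [0.1, -0.2, -1.7]
finger_gap: 0.561
```

Run:
```python
from h import *
st=manip.sense(); print(st["tcp_pos"],st["finger_gap"])
go([.5659,.189,.079],Rdown(Yc))
s=manip.snapshot("wrist"); crop(s,200,120,480,330,2.8,"w11.png")
```

```text
[ 0.5454188  -0.00761872  0.08065197] 0.56135456185073
shift [196.3 -23.2   2. ] turn [ 0.46 -0.15  0.06]
```

View pics/w11.png

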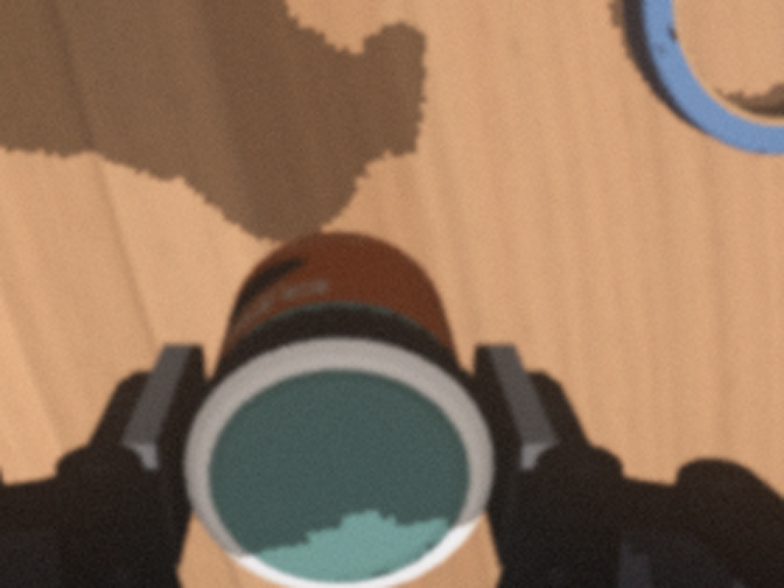

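Call:
drive_tool(
  motion=[25, -3, 0, 0, 0, 0, 38, 60, -7, 0, 0, 0, 0, 38, 95, -11, 0, 0, 0, 0, 38, 130, -15, 0, 0, 0, 0, 38, 165, -20, 0, 0, 0, 0, 38, 188, -23, 0, 0, 0, 0, 38, 195, -23, 0, 0, 0, 0, 38, 195, -23, 0, 0, 0, 0, 38],
)

```text
t: 14.12
tcp_pos: [0.5646, 0.1876, 0.0793]
tool_rot: [0.781, 0.625, 0.002, 0.001]
force: [0.5, 0.4, -1.6]
finger_gap: 0.564
```

Run:
```python
from h import *
go([.5655,.188,.010],Rdown(Yc))
s=manip.snapshot("wrist"); cv2.imwrite("pics/w12.png",s["color"][:,:,::-1])
```

```text
shift [ 0.5  0.5 69.3] turn [ 0.27 -0.1   0.1 ]
```

View pics/w12.png

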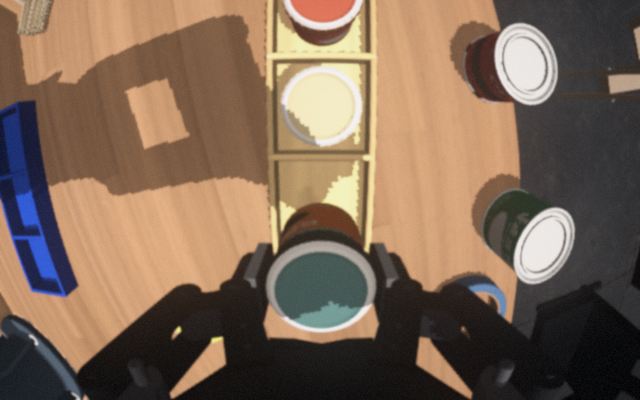

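Run:
```python
from h import *
s=manip.snapshot("wrist"); m=(bp(s,268,157,.028,True)+bp(s,375,157,.028,True))/2; print(m-np.array([.2206,.9754,0])*.0365,"lid", bp(s,321,286,.06+.0793-.0042,True))
```

```text
[0.56683984 0.18995529 0.028     ] lid [0.56562174 0.18877005 0.1351    ]
```

Call:
drive_tool(
  motion=[0, 1, 15, 0, 0, 0, 38, 0, 1, 35, 0, 0, 0, 38, 0, 1, 50, 0, 0, 0, 38, 0, 1, 60, 0, 0, 0, 38, 0, 1, 66, 0, 0, 0, 38, 0, 1, 69, 0, 0, 0, 38, 0, 1, 70, 0, 0, 0, 38, 0, 1, 70, 0, 0, 0, 38],
)

```text
t: 15.22
tcp_pos: [0.5664, 0.1868, 0.01]
tool_rot: [0.781, 0.624, 0.003, 0.002]
force: [0.8, 0.1, -1.9]
finger_gap: 0.564
```

Call:
drive_tool(
  motion=[0, 0, 1, 0, 0, 0, 38, 0, 0, 1, 0, 0, 0, 60, 0, 0, 1, 0, 0, 0, 68, 0, 0, 0, 0, 0, 0, 70, 0, 0, -20, 0, 0, 0, 70, 0, 0, -45, 0, 0, 0, 70, 0, 0, -70, 0, 0, 0, 70, 0, 0, -85, 0, 0, 0, 70],
)

```text
t: 16.23
tcp_pos: [0.5664, 0.1868, 0.0964]
tool_rot: [0.781, 0.624, 0.003, 0.002]
force: [-0.1, 0.3, -0.6]
finger_gap: 0.818
```

Run:
```python
from h import *
s=manip.snapshot("wrist"); cv2.imwrite("pics/w13.png",s["color"][:,:,::-1])
s=manip.snapshot("scene"); cv2.imwrite("pics/s13.png",s["color"][:,:,::-1])
print(manip.sense()["q"])
```

```text
[1.31302875e-01 6.29695867e-01 1.60791670e+00 1.06627083e-04
 8.94206078e-01 3.53214662e-01]
```

View pics/w13.png

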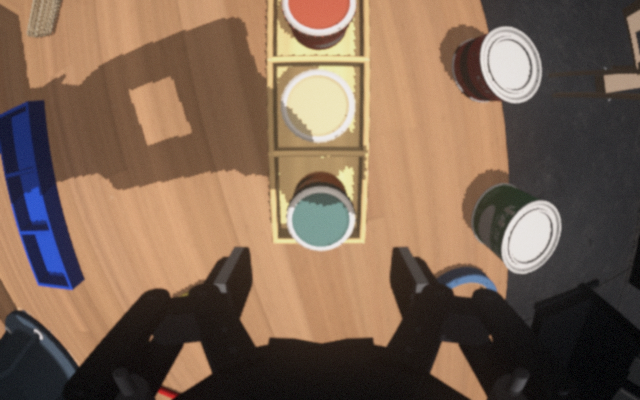

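View pics/s13.png

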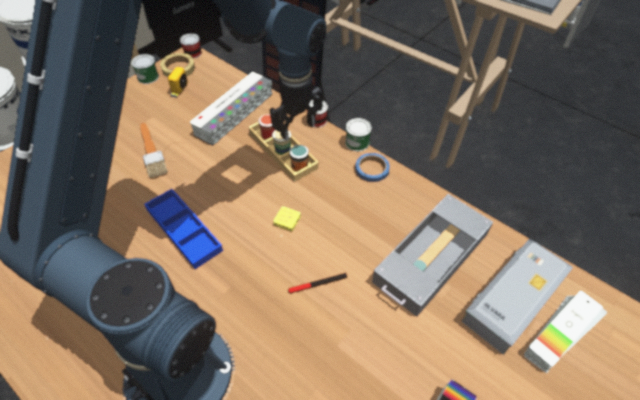

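Run:
```python
from h import *
s=manip.snapshot("scene"); w=manip.snapshot("wrist");st=manip.sense(); T=R.from_quat(st["tool_rot"]);p=st["tcp_pos"]
print("teal",bp(w,321,217,.064,True),"red",bp(w,320,7,.064,True))
u=proj(s,p).astype(int);o=u-[60,80]; c=s["color"][o[1]:o[1]+120,o[0]:o[0]+120,::-1].copy(); c=cv2.resize(c,None,fx=5,fy=5,interpolation=cv2.INTER_CUBIC)
c=np.clip(c.astype(float)*2,0,255).astype(np.uint8)
for dz in np.arange(0,-.13,-.02):
    q=((proj(s,p+T.apply([0,0,dz]))-o)*5).astype(int); cv2.circle(c,tuple(map(int,q)),4,(0,0,255),-1); cv2.putText(c,str(int(-dz*1000+.5)),tuple(map(int,q+[6,4])),0,.45,(0,255,255),1)
cv2.imwrite("pics/s14.png",c)
go([.552,-.2366,.12],Rdown((-.0414,-.9991)))
```

```text
teal [0.56764197 0.18784368 0.064     ] red [0.59790022 0.32482223 0.064     ]
shift [-415.8   80.2  -25.7] turn [ 0.17 -0.31 79.65]
```

View pics/s14.png

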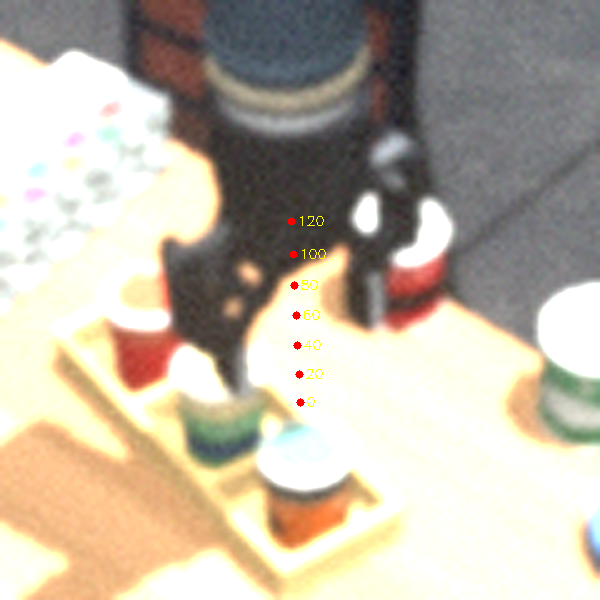

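Call:
drive_tool(
  motion=[-30, 5, -10, 0, 0, 10, 50, -85, 16, -25, 0, 0, 20, 50, -140, 27, -26, 0, 0, 30, 50, -200, 38, -26, 0, 0, 40, 50, -260, 50, -26, 0, 0, 50, 50, -315, 62, -26, 0, 0, 60, 50, -370, 72, -26, 0, 0, 70, 50, -416, 80, -26, 0, 0, 80, 50],
)

```text
t: 17.42
tcp_pos: [0.5508, -0.2387, 0.1188]
tool_rot: [1.0, -0.027, 0.002, -0.001]
force: [0.2, 0.1, 0.1]
finger_gap: 0.58
```

Call:
drive_tool(
  motion=[0, 0, 0, 0, 0, 0, 50, 0, 0, 0, 0, 0, 0, 50],
)

```text
t: 17.68
tcp_pos: [0.5497, -0.2379, 0.1175]
tool_rot: [1.0, -0.027, 0.0, -0.002]
force: [-0.6, 0.7, -0.3]
finger_gap: 0.582
```

Run:
```python
from h import *
go([.552,-.2366,.12],Rdown((-.0414,-.9991)))
s=manip.snapshot("wrist"); cv2.imwrite("pics/w15.png",s["color"][:,:,::-1]); print(manip.sense()["q"])
```

```text
shift [ 2.2 -1.5 -2.5] turn [-0.26 -0.05 -0.74]
[-0.59596341  0.60530159  1.58055852  0.00517966  0.95696674  1.02502784]
```

View pics/w15.png

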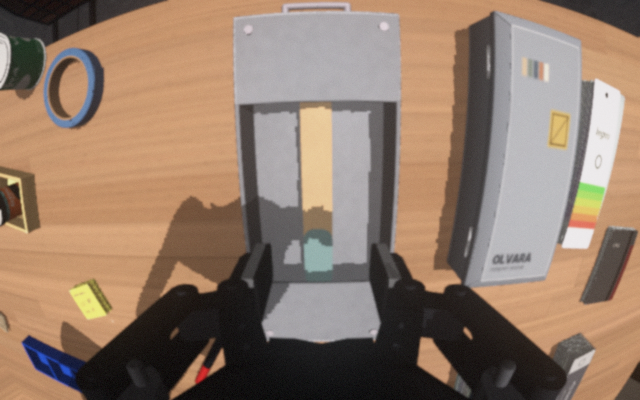

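Run:
```python
from h import *
s=manip.snapshot("wrist"); crop(s,230,90,410,290,3,"w16.png")
```

```text
(no output)
```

View pics/w16.png

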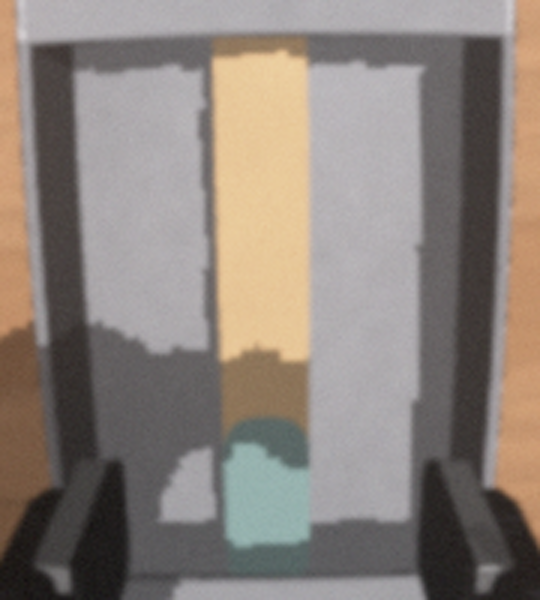

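Run:
```python
from h import *
s=manip.snapshot("wrist")
f=lambda a,b,z: bp(s,230+a/3,90+b/3,z,True)
q=[f(213,45,.026),f(308,45,.026),f(310,565,.026),f(225,565,.026)]
print(np.round(q,4)); a=(q[0]+q[1])/2;b=(q[2]+q[3])/2; print("mid",a,b,"ang",np.degrees(np.arctan2((a-b)[1],(a-b)[0])),"w",np.linalg.norm(q[0]-q[1]),np.linalg.norm(q[2]-q[3]))
r=[f(20,40,.055),f(515,38,.055),f(505,577,.055),f(60,577,.055)]; print(np.round(r,4))
print("teal start",f(265,420,.026))
```

```text
[[ 0.6289 -0.2248  0.026 ]
 [ 0.6274 -0.2509  0.026 ]
 [ 0.4663 -0.2448  0.026 ]
 [ 0.4676 -0.2173  0.026 ]]
mid [ 0.62814737 -0.23784219  0.026     ] [ 0.46696705 -0.23108202  0.026     ] ang -2.4016715663382353 w 0.026126414547588555 0.027498592868830225
[[ 0.6339 -0.1783  0.055 ]
 [ 0.6277 -0.3017  0.055 ]
 [ 0.4752 -0.3021  0.055 ]
 [ 0.4821 -0.1708  0.055 ]]
teal start [ 0.51802575 -0.23311516  0.026     ]
```

Run:
```python
from h import *
go([.58,-.2368,.05],Rdown((-.0414,-.9991)))
```

```text
shift [29.3 -1.4 68.4] turn [-0.2  -0.13 -0.62]
```

Call:
drive_tool(
  motion=[15, -1, 10, 0, 0, 0, 50, 29, -1, 25, 0, 0, -0.5, 50, 29, -1, 45, 0, 0, -0.5, 50, 29, -1, 60, 0, 0, -0.5, 50, 29, -1, 68, 0, 0, -0.5, 50, 29, -1, 68, 0, 0, -0.5, 50],
)

```text
t: 18.58
tcp_pos: [0.5793, -0.2369, 0.0495]
tool_rot: [1.0, -0.022, 0.001, -0.002]
force: [0.6, -0.0, -0.0]
finger_gap: 0.584
```

Run:
```python
from h import *
go([.58,-.2368,-.020],Rdown((-.0414,-.9991)))
s=manip.snapshot("wrist"); cv2.imwrite("pics/w17.png",s["color"][:,:,::-1])
s=manip.snapshot("scene"); crop(s,340,150,520,310,4,"s17.png")
```

```text
shift [ 0.6  0.2 69.5] turn [-0.24 -0.05 -0.11]
```

View pics/w17.png

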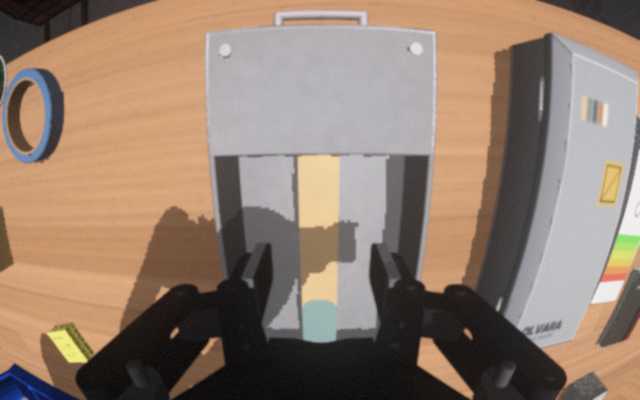

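View pics/s17.png

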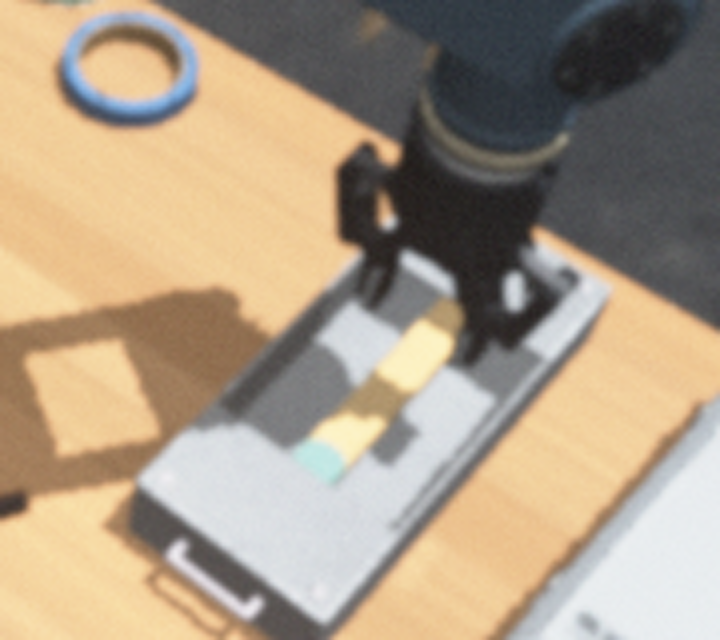

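Call:
drive_tool(
  motion=[0, 0, 10, 0, 0, 0, 40, 0, 0, 25, 0, 0, 0, 40, 0, 0, 40, 0, 0, 0, 40, 0, 0, 50, 0, 0, 0, 40, 0, 0, 50, 0, 0, 0, 40],
)

```text
t: 19.3
tcp_pos: [0.5793, -0.2368, -0.0007]
tool_rot: [1.0, -0.022, 0.0, -0.002]
force: [0.4, 0.5, 0.6]
finger_gap: 0.466
```

Run:
```python
from h import *
go([.58,-.2368,-.020],Rdown((-.0414,-.9991)))
s=manip.snapshot("wrist"); crop(s,200,130,440,330,3,"w18.png")
s=manip.snapshot("scene"); crop(s,400,150,520,270,5,"s18.png")
```

```text
shift [ 0.6  0.1 19.3] turn [-0.25 -0.04 -0.12]
```

View pics/w18.png

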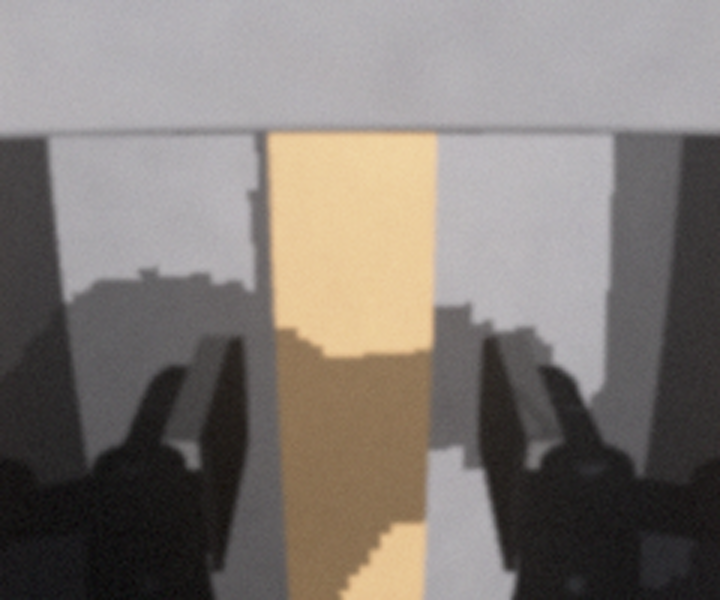

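View pics/s18.png

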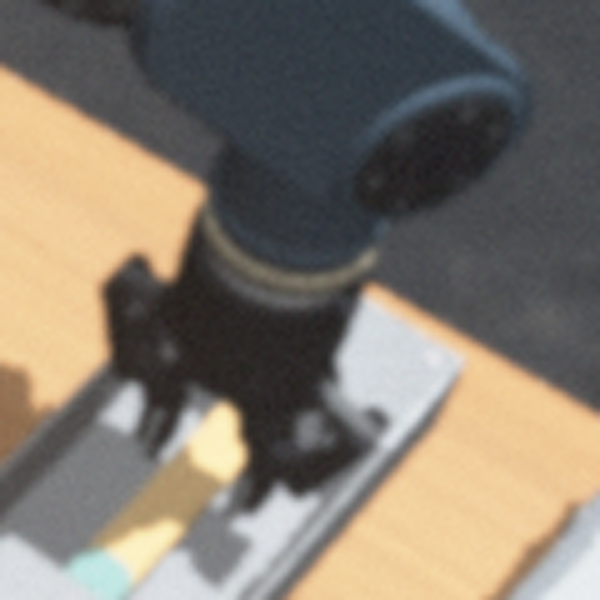

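Call:
drive_tool(
  motion=[0, -1, 4, 0, 0, 0, 36, 0, -2, 8, 0, 0, 0, 36, 0, -2, 12, 0, 0, 0, 36, 0, -2, 12, 0, 0, 0, 36],
)

```text
t: 19.9
tcp_pos: [0.5801, -0.2351, -0.0118]
tool_rot: [1.0, -0.022, 0.001, -0.002]
force: [-0.0, 0.1, 0.4]
finger_gap: 0.424
```

Call:
drive_tool(
  motion=[0, 0, 3, 0, 0, 0, 36, 0, 0, 6, 0, 0, 0, 36, 0, 0, 7, 0, 0, 0, 36, 0, 0, 7, 0, 0, 0, 36],
)

```text
t: 20.4
tcp_pos: [0.5801, -0.2351, -0.0189]
tool_rot: [1.0, -0.022, 0.001, -0.002]
force: [0.3, -1.0, 0.9]
finger_gap: 0.421
```

Run:
```python
from h import *
s=manip.snapshot("wrist"); crop(s,200,130,440,330,3,"w19.png")
s=manip.snapshot("scene"); crop(s,400,150,520,270,5,"s19.png"); print(manip.sense()["tcp_pos"])
```

```text
[ 0.5801891  -0.23514719 -0.01874851]
```

View pics/w19.png

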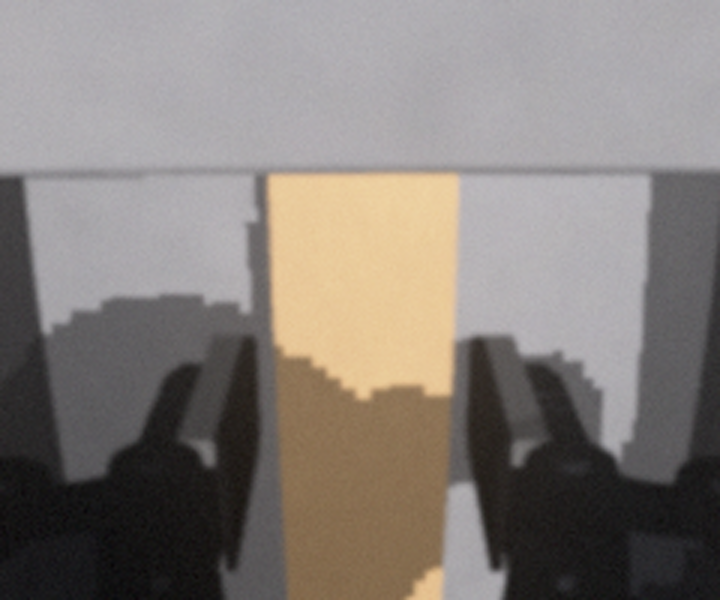

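View pics/s19.png

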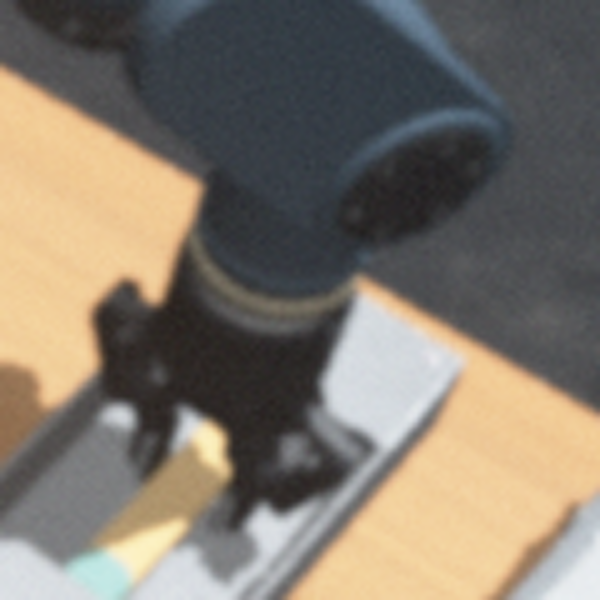

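Call:
drive_tool(
  motion=[0, 0, 1, 0, 0, 0, 30, 0, 0, 1, 0, 0, 0, 18, 0, 0, 1, 0, 0, 0, 18, 0, 0, 1, 0, 0, 0, 18, 0, 0, 1, 0, 0, 0, 18],
  force=30,
)

```text
t: 21.12
tcp_pos: [0.5808, -0.2359, -0.0191]
tool_rot: [1.0, -0.022, 0.002, -0.001]
force: [-0.6, -1.3, 5.8]
finger_gap: 0.299
```

Call:
drive_tool(
  motion=[0, 0, -3, 0, 0, 0, 18, 0, 0, -6, 0, 0, 0, 18, -5, 0, -6, 0, 0, 0, 18, -10, 0, -6, 0, 0, 0, 18, -15, 0, -6, 0, 0, 0, 18, -15, 0, -6, 0, 0, 0, 18],
)

```text
t: 21.88
tcp_pos: [0.565, -0.2351, -0.0133]
tool_rot: [1.0, -0.022, 0.002, -0.001]
force: [0.2, 0.1, -0.5]
finger_gap: 0.3
```

Run:
```python
from h import *
s=manip.snapshot("wrist"); crop(s,200,130,440,330,3,"w20.png")
s=manip.snapshot("top"); crop(s,400,90,500,240,4,"t20.png"); st=manip.sense();print(st["tcp_pos"],st["finger_gap"])
```

```text
[ 0.56583612 -0.23537333 -0.01311705] 0.3010855566686398
```

View pics/w20.png

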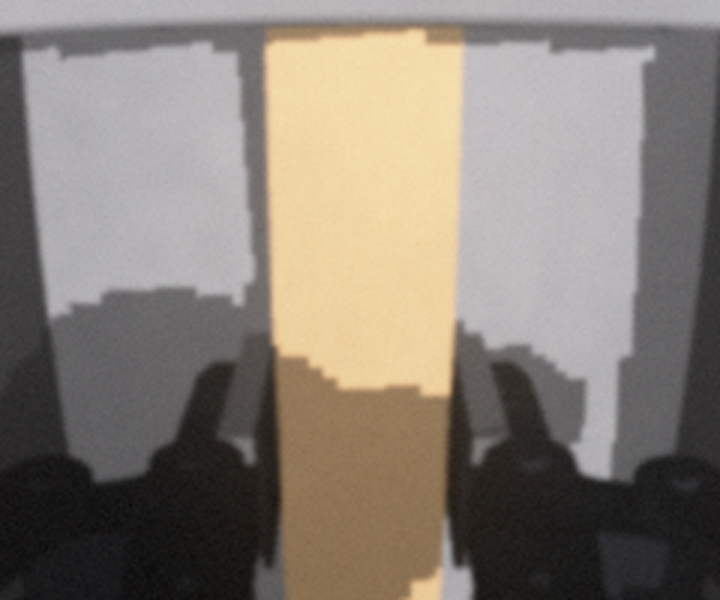

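View pics/t20.png

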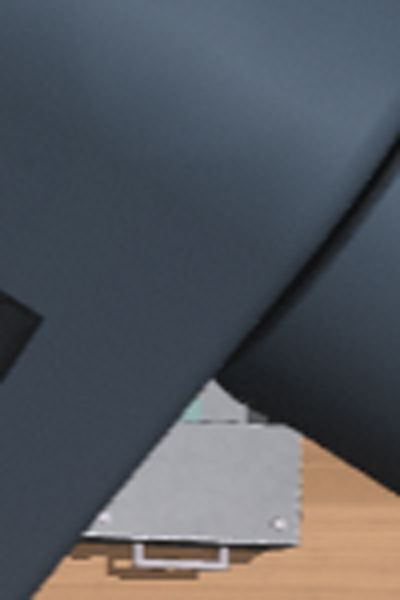

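Call:
drive_tool(
  motion=[-4, 0, 0, 0, 0, 0, 18, -8, 0, 0, 0, 0, 0, 18, -10, 0, 0, 0, 0, 0, 18, -10, 0, 0, 0, 0, 0, 18],
)

```text
t: 22.48
tcp_pos: [0.5557, -0.2349, -0.0131]
tool_rot: [1.0, -0.022, 0.002, -0.001]
force: [0.1, -0.4, -1.4]
finger_gap: 0.303
```

Run:
```python
from h import *
s=manip.snapshot("wrist"); crop(s,200,80,440,280,3,"w21.png");st=manip.sense();print(st["tcp_pos"],st["force"])
```

```text
[ 0.55588287 -0.23499005 -0.0131152 ] [ 0.22668134 -0.85335244 -0.3341776 ]
```

View pics/w21.png

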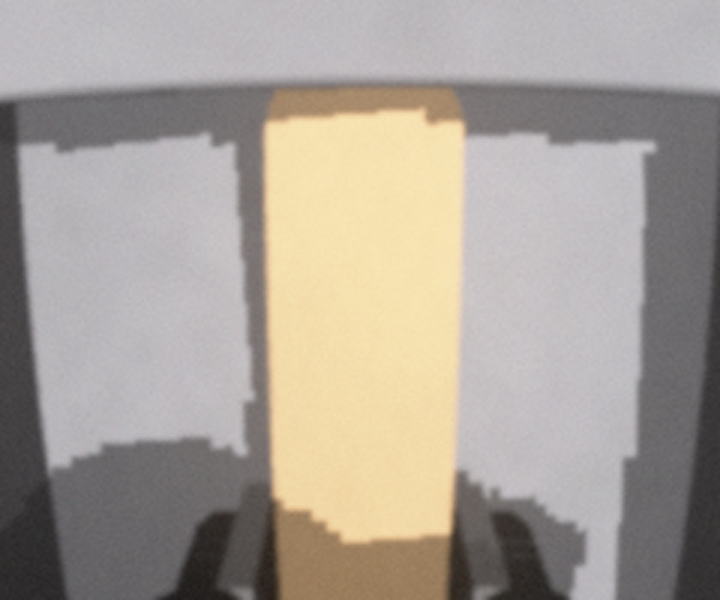

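Run:
```python
from h import *
s=manip.snapshot("wrist")
print(bp(s,200+365/3,80+88/3,.032,True),bp(s,200+365/3,80+82/3,.055,True),bp(s,200+270/3,80+118/3,.032,True))
```

```text
[ 0.62999132 -0.23903438  0.032     ] [ 0.63060525 -0.23902159  0.055     ] [ 0.62668848 -0.2264709   0.032     ]
```

Call:
drive_tool(
  motion=[-4, 0, 0, 0, 0, 0, 18, -8, 0, 0, 0, 0, 0, 18, -8, 0, 0, 0, 0, 0, 18],
)

```text
t: 22.95
tcp_pos: [0.5474, -0.2345, -0.0132]
tool_rot: [1.0, -0.022, 0.002, -0.001]
force: [-0.1, 0.3, 0.0]
finger_gap: 0.294
```

Run:
```python
from h import *
s=manip.snapshot("wrist"); crop(s,200,60,440,260,3,"w22.png");st=manip.sense();print(st["tcp_pos"],st["force"])
```

```text
[ 0.54775694 -0.23467853 -0.01314643] [-0.26961367 -0.35422472 -0.43507017]
```

View pics/w22.png

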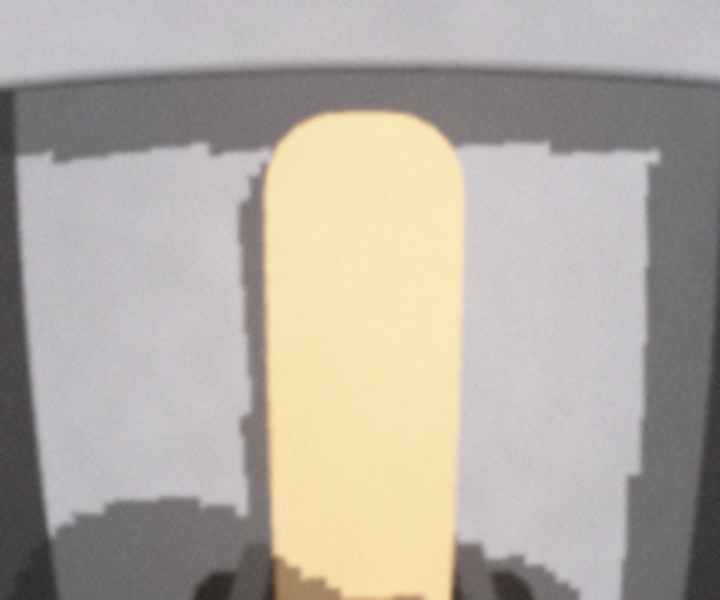

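Run:
```python
from h import *
s=manip.snapshot("wrist")
print(bp(s,200+365/3,60+110/3,.032,True),bp(s,200+365/3,60+66/3,.055,True))
```

```text
[ 0.62687825 -0.23892022  0.032     ] [ 0.6306297  -0.23904573  0.055     ]
```

Call:
drive_tool(
  motion=[-5, 0, 0, 0, 0, 0, 18, -3.5, 0, -4, 0, 2.5, 0, 18, -2, 0, -9, 0, 5, 0, 18, -2, 0, -9, 0, 5, 0, 18],
)

```text
t: 23.55
tcp_pos: [0.545, -0.2345, -0.0039]
tool_rot: [0.999, -0.022, 0.045, -0.0]
force: [0.5, -0.2, 0.1]
finger_gap: 0.299
```

```bash
cat >> h.py <<'E'
def stick():
    st=manip.sense(); T=R.from_quat(st["tool_rot"]); p=st["tcp_pos"]
    for n,x in (("b",-.1207),("grip",0),("a",.0793)): print(n,(p+T.apply([x,0,-.0406])).round(4))
    print("tilt",np.degrees(np.arcsin(T.apply([1,0,0])[2])),"F",st["force"].round(1),st["finger_gap"],st["t"])
E
python3 - <<'E'
from h import *
stick()
s=manip.snapshot("wrist"); crop(s,200,60,440,260,3,"w23.png")
s=manip.snapshot("scene"); crop(s,350,150,520,310,4,"s23.png")
E
```

```text
b [ 0.4212 -0.2291  0.0256]
grip [ 0.5413 -0.2344  0.0365]
a [ 0.6202 -0.238   0.0437]
tilt 5.198001079733782 F [ 0.5 -0.2  0.1] 0.299012265177805 23.55
```

View pics/w23.png

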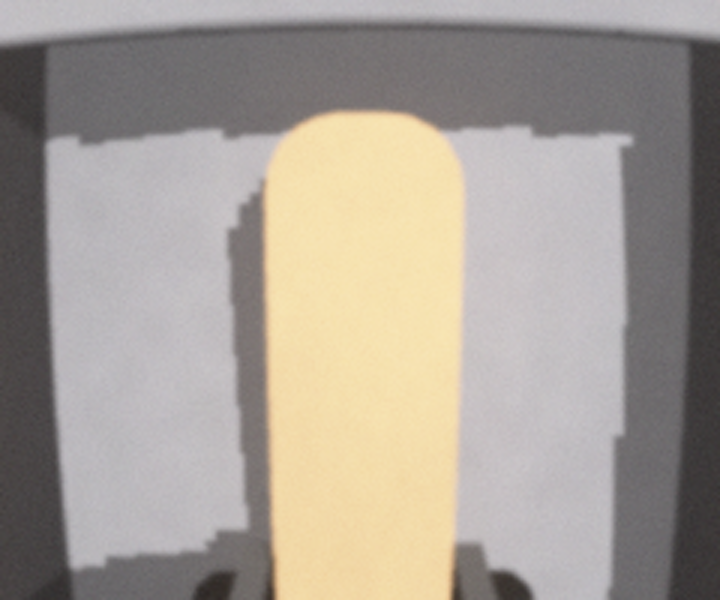

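View pics/s23.png

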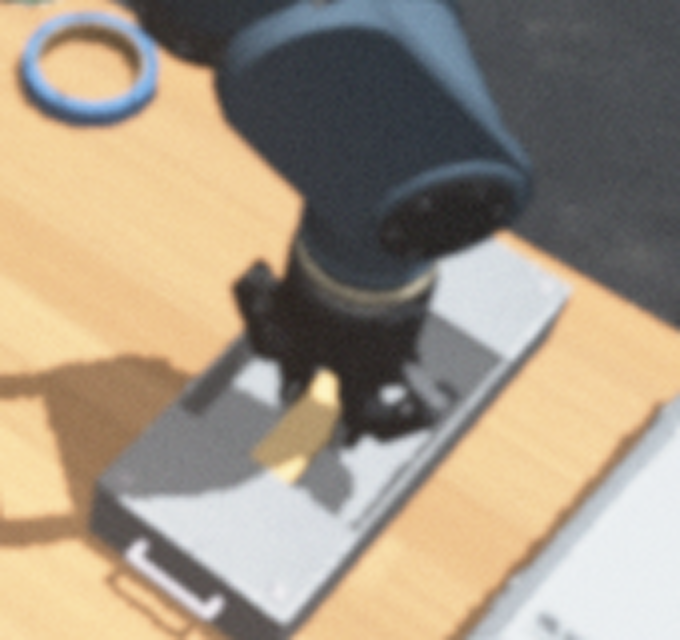

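Call:
drive_tool(
  motion=[1.7, 0, -4.3, 0, 2.5, 0, 18, 3.1, 0, -8.7, 0, 5, 0, 18, 4.3, 0, -13, 0, 7.5, 0, 18, 5.2, 0, -17.6, 0, 10, 0, 18, 5.9, 0, -22, 0, 12.5, 0, 18, 6.4, 0, -26.6, 0, 15, 0, 18, 6.4, 0, -26.6, 0, 15, 0, 18],
)

```text
t: 24.52
tcp_pos: [0.5495, -0.2349, 0.0228]
tool_rot: [0.984, -0.022, 0.175, 0.003]
force: [-0.3, -0.3, -0.4]
finger_gap: 0.301
```

Run:
```python
from h import *
stick()
s=manip.snapshot("wrist"); crop(s,200,60,440,260,3,"w24.png")
s=manip.snapshot("scene"); crop(s,350,150,520,310,4,"s24.png")
```

```text
b [ 0.4223 -0.2292  0.0192]
grip [ 0.5355 -0.2344  0.0609]
a [ 0.6098 -0.2378  0.0882]
tilt 20.179623251417212 F [-0.3 -0.3 -0.4] 0.3005398760461172 24.525
```

View pics/w24.png

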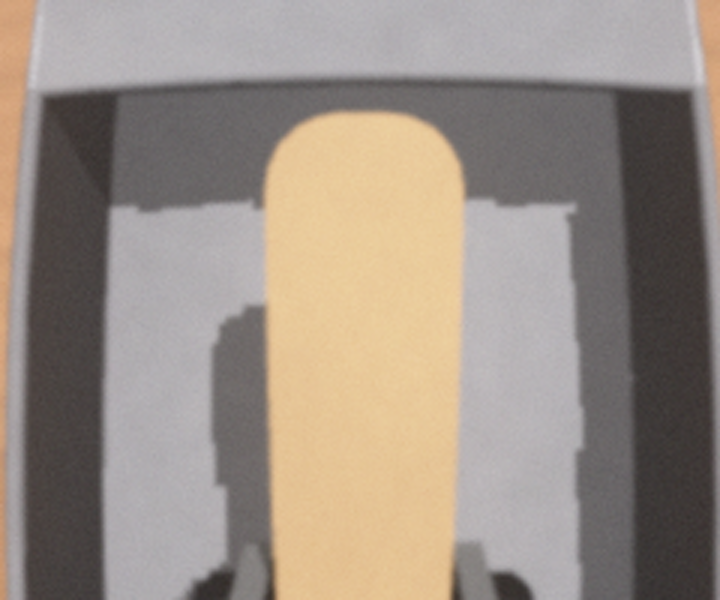

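View pics/s24.png

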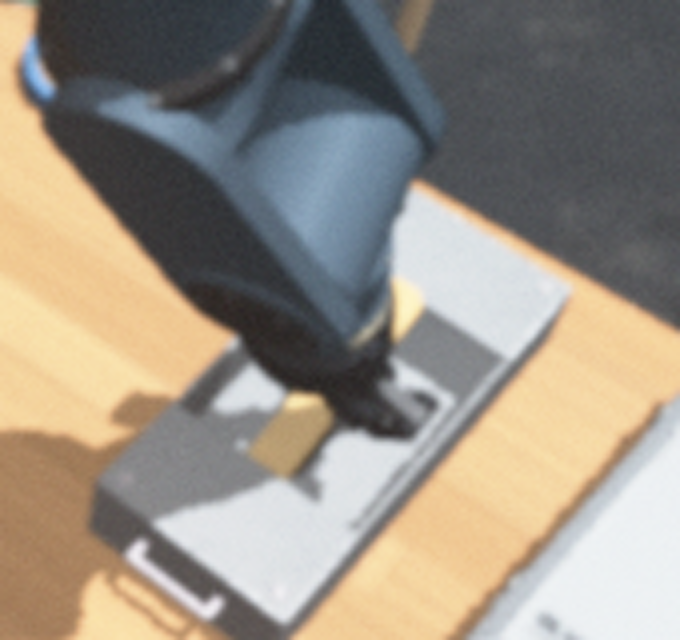

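Call:
drive_tool(
  motion=[8, 0, 2, 0, 0, 0, 18, 20, 0, 3, 0, 0, 0, 18, 35, 0, 3, 0, 0, 0, 18, 50, 0, 3, 0, 0, 0, 18, 65, 0, 3, 0, 0, 0, 18, 80, 0, 2, 0, 0, 0, 18, 95, 0, 0, 0, 0, 0, 18, 95, 0, 0, 0, 0, 0, 18],
)

```text
t: 25.62
tcp_pos: [0.6411, -0.2397, 0.0565]
tool_rot: [0.984, -0.021, 0.176, 0.004]
force: [-0.7, -0.4, -0.1]
finger_gap: 0.306
```

Run:
```python
from h import *
stick()
s=manip.snapshot("scene"); crop(s,350,130,530,310,4,"s25.png")
```

```text
b [ 0.5139 -0.2343  0.0526]
grip [ 0.627  -0.2391  0.0946]
a [ 0.7013 -0.2422  0.1221]
tilt 20.329203447489103 F [-0.7 -0.4 -0.1] 0.3055885708728916 25.625
```

View pics/s25.png

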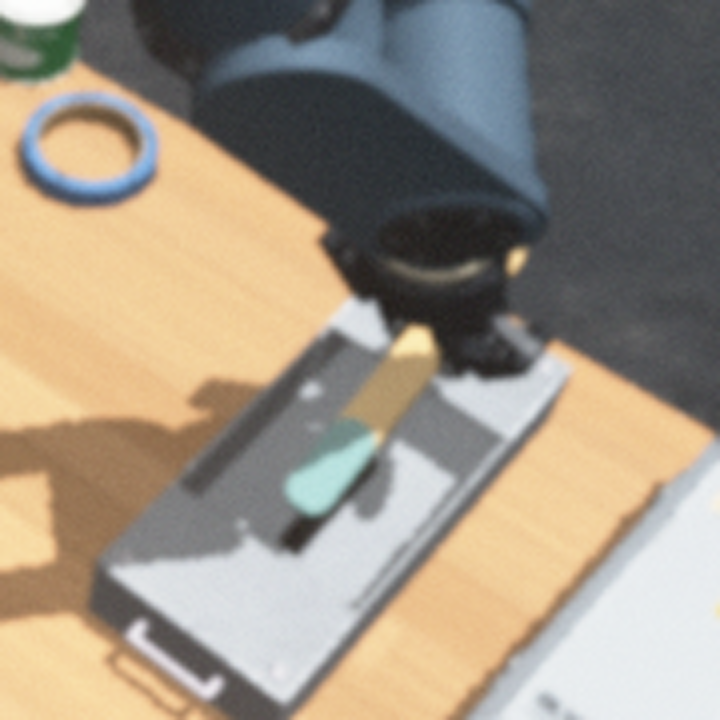

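Call:
drive_tool(
  motion=[5, 0, -14, 0, 0, 0, 18, 12, 0, -33, 0, 0, 0, 18, 20, 0, -55, 0, 0, 0, 18, 27, 0, -75, 0, 0, 0, 18, 34, 0, -94, 0, 0, 0, 18, 41, 0, -113, 0, 0, 0, 18, 41, 0, -113, 0, 0, 0, 18, 41, 0, -113, 0, 0, 0, 18],
)

```text
t: 26.68
tcp_pos: [0.6384, -0.2389, 0.1755]
tool_rot: [0.984, -0.021, 0.175, 0.003]
force: [-0.1, 0.2, -0.4]
finger_gap: 0.3
```

Call:
drive_tool(
  motion=[0, 0, 0, 0, -3, 0, 18, 0, 0, 0, 0, -7, 0, 18, 0, 0, 0, 0, -12, 0, 18, 0, 0, 0, 0, -17, 0, 18, 0, 0, 0, 0, -20, 0, 18, 0, 0, 0, 0, -20, 0, 18, 0, 0, 0, 0, -20, 0, 18, 0, 0, 0, 0, -20, 0, 18],
)

```text
t: 27.68
tcp_pos: [0.6376, -0.2387, 0.1751]
tool_rot: [1.0, -0.022, 0.001, -0.001]
force: [-0.3, 0.3, -0.4]
finger_gap: 0.301
```

Run:
```python
from h import *
stick()
s=manip.snapshot("scene"); cv2.imwrite("pics/s26.png",s["color"][:,:,::-1])
s=manip.snapshot("wrist"); cv2.imwrite("pics/w26.png",s["color"][:,:,::-1])
s=manip.snapshot("top"); cv2.imwrite("pics/t26.png",s["color"][:,:,::-1])
```

```text
b [ 0.5169 -0.2336  0.2155]
grip [ 0.6375 -0.2388  0.2157]
a [ 0.7167 -0.2422  0.2159]
tilt 0.10646440826020953 F [-0.3  0.3 -0.4] 0.30063592071573486 27.675
```

View pics/s26.png

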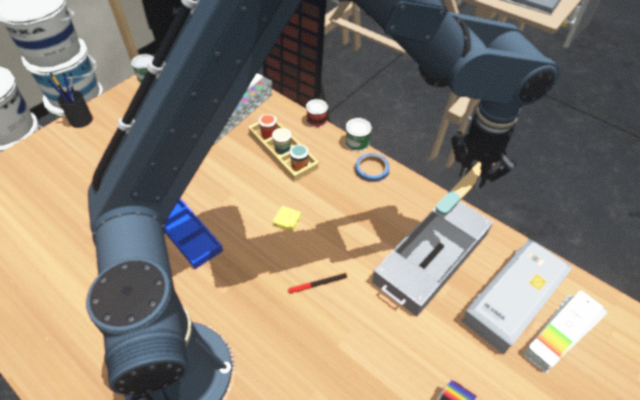

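View pics/w26.png

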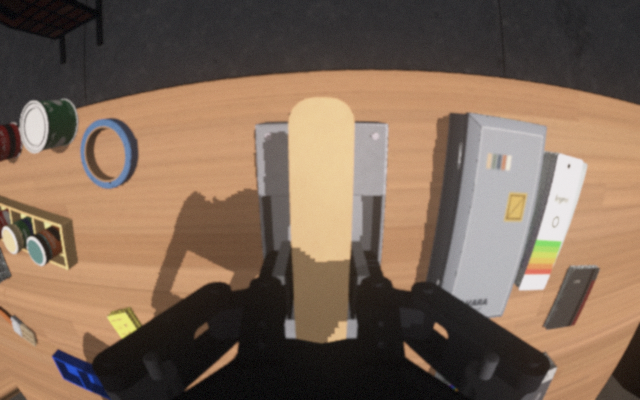

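View pics/t26.png

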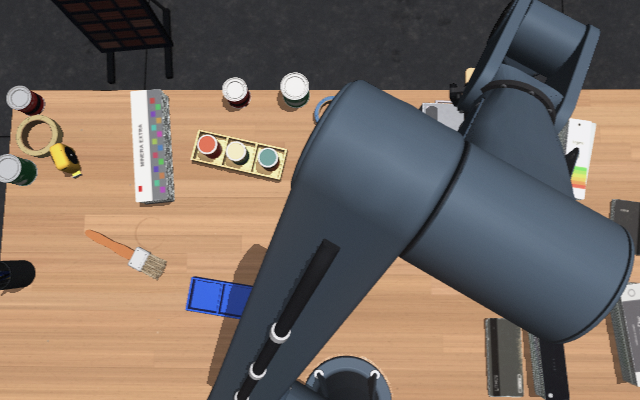

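Call:
drive_tool(
  motion=[0, 0, 0, 0, 0, 0, 18, 0, 0, 0, 0, 0, 0, 18, 0, 0, 0, 0, 0, 0, 18],
)

```text
t: 28.2
tcp_pos: [0.638, -0.2389, 0.1757]
tool_rot: [1.0, -0.022, 0.001, -0.001]
force: [0.7, -0.0, 0.1]
finger_gap: 0.3
```

Run:
```python
from h import *
s=manip.snapshot("top")
for u,v in[(207,146.5),(237,152),(268.3,158)]: print(bp(s,u,v,.064))
print(abs(manip.sense()["qd"]).max()); print(manip.sign_off())
```

```text
[0.59103589 0.32757575 0.064     ]
[0.57790501 0.25644312 0.064     ]
[0.5636593  0.18263173 0.064     ]
0.002358512777198957
the job is handed in; nothing more can be done
None
```

The job is handed in at about 28 s. Both loose pots stand in the crate and the arm holds the stir stick clear of the box. The hand-in gave no verdict.

- **Pots:** the red-lid pot stands in the +y cell and the teal-lid pot in the -y cell. The third pot was not touched. From the last top picture all three lids are within about 4 mm of their cell centres, and they look upright.
- **Stick:** I gripped it off-centre and slid it towards the robot until its far end came out from under the far roof. I then tilted it 20°, drew it out along its own axis and levelled it. Both ends are at about 0.215 m by calculation from the arm's pose, well above the 5 cm asked for. The fingers stopped at the stick's width (about 26 mm) and the arm was still. The force on the tool read no more than about 1.5 N from the start of the slide to the end.
- **Bystanders:** I never touched the tape roll or the note block. In the last scene picture they look where they were.

**Disagreements and one miss**
- **Reported tool tip:** the cameras put the fingertips about 28 mm behind the reported TCP. My first grasp of the red pot therefore closed just above its lid. I measured the offset and corrected every later height for it.
- **Camera offset:** the top and wrist cameras disagreed by 3–4 mm sideways, and I aimed between the two.

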